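# Half-field check on the lamp bench

### The job

Prepare the half-field check on the small optical bench: take the framed frosted screen from its cradle, stand it upright on a short edge in the slot of the screen holder, fully down, and let go of it. Then slide the lamp's spring-closed shutter by its black tab away from shut to half its travel, where its pointer meets the long middle mark, without ever letting it run wide open, and finish while still holding it there against its spring. Leave the dish and the bottles standing around where they are.

Things in the scene. Friction and masses are not known exactly. Their poses are not given: they have to be found in the camera images.
- lamp_bench: the optical bench, fixed: aluminium rail 60 mm wide, 15 mm high, 380 mm long along its y. Origin: centre of the rail's underside; z up. At its +y end a grey lamp with black fins, 114 mm high, whose front plate (x = -32 to 76 mm, at y = 85 mm) faces -y and bears the shutter; a steel spring barrel sticks out from it to x = 132 mm at z = 78 mm. At its -y end the dark slotted screen holder.
- slot (a point): centre of the floor of the screen holder's slot, 23 mm above the worktop, at y = -125 mm of lamp_bench; same axes. The slot is 60 mm long along x, 15.5 mm wide along y and 14 mm deep; above it thin steel jaws and end tabs flare outwards, widening it by 6 mm on every side at 25 mm above this point, where they end. The holder's block measures 84 mm (x) by 46 mm (y).
- cradle: padded cradle on which the screen lies at the start, fixed: base 46 mm (x) by 104 mm (y) by 6 mm, two rubber-topped bars along y, 36 mm over both, tops 30 mm above the worktop. Origin: centre of its underside; z up. Narrower than the screen, so the screen's long sides are free for fingers.
- screen: the frosted screen: milky panel in an aluminium frame, 54 mm wide along its x, 110 mm long along its y, 12 mm thick along its z, 0.09 to 0.14 kg, both faces and both ends alike. Origin: centre of the face that lies down at the start. It starts flat on the cradle, long side along the cradle's. Standing in the slot, its y is vertical, its x along the slot and its centre 55 mm above the slot's floor.
- screen_center (a point): the middle of the screen (axes as screen), halfway through its thickness.
- shutter_tab (a point): point on the shutter's black tab at the height to grip, 140 mm above the worktop; axes as lamp_bench. The tab is 12 mm thick along x, 24 mm along y, reaches from 22 mm below to 14 mm above this point and is free all round down to 25 mm below it. It moves with the shutter.
- shutter (a joint): travel of the shutter in m: 0 shut (where the spring keeps it), 0.040 wide open; it slides along lamp_bench +x. Half travel is 0.020. The spring pushes it shut with 3 N at 0, 9 N at half and 15 N wide open, and it shuts by itself when let go.
- petri_1: bystander: flat round plastic dish with lid, 60 mm across, 15 mm high, between the cradle and the bench, nearer the robot. Origin: centre of its underside.
- reagent_amber: bystander: brown bottle with a light cap, 44 mm thick, 110 mm high, standing behind the bench. Origin: centre of its underside.
- immersion_oil: bystander: small brown bottle with a black cap, 26 mm thick, 61 mm high, standing behind the bench's screen holder. Origin: centre of its underside.
- stain_violet: bystander: violet bottle with a black cap, 40 mm thick, 104 mm high, standing behind the bench, farther back than the brown bottles. Origin: centre of its underside.

How it is judged:
By the outcome, as a careful person would: the job done as asked, in the order asked, and still so for the second after the job is handed in, while the arm keeps its last pose, push and grip.
It also fails if it takes over 58 s, if anything falls off the work surface, if the arm or the gripper's body presses on something with over 40 N, if the wrist force passes 120 N, or if a joint passes its speed limit or range.

### The arm

A 6-joint arm with a two-finger parallel gripper is mounted at the origin on a cart in front of the work surface, level with it; the furniture and walls round the work are solid. World frame = base frame: x ahead of the robot, y to its left, z up, the work surface at z = 0. Lengths are in m, angles in rad, forces in N, time in s.
With the tool pointing down it reaches from about 0.25 to 0.775 m from the base axis. Payload 8.9 kg.
Tool frame: the origin (TCP) lies on the centre line of the jaws, within the pads' length; the fingertips stand 17 mm ahead of it and the grasp point (between the pads) lies 2 mm behind it (arm.finger_overhang is the distance from the TCP to the fingertips, in m); y points along the fingers, z is the direction in which the jaws open and shut, and the axes are right-handed (so a half turn about y gives the same grasp; the last joint's range is limited). The gripper opens to 85 mm and grips with 20 to 120 N. Pads are 22 mm wide; open, the fingers measure 114 mm over their backs; the gripper's body (76 mm by 85 mm) begins 54 mm behind the grasp point. The pads swing forward as they close: fully open they stand 13 mm farther back than shut.
Start: joints at [-1.324, 0.291, -0.153, 1.127, 0, 1.431], TCP at [0.198, -0.486, 0.224] pointing down, gripper open.
Joint ranges: [-2.52, 2.52], [-0.91, 1.74], [-1.3, 1.37], [-1.96, 2.02], [-1.52, 1.47], [-3.14, 3.14]. Speed limits (rad/s): [2.22, 2.22, 2.79, 3.14, 3.14, 3.14].

### API

Orientations are given as a unit quaternion [w, x, y, z].
In Python, from station import arm gives the robot as it stands. The module is installed in compiled form; this text tells all that it offers.
- The arm moves only by the shell command python3 -m pendant 'ROWS'. ROWS is JSON, a list of rows, each a list of 5 numbers: the shift along the tool's x, y, z in m, then the turn about the tool's y in degrees, then the closure, from 0 (fully open) to 1 (shut). In form: [[tx, ty, tz, yaw, jaw], ...]. A call has 1 to 12 rows; each row shifts and turns the commanded pose from where the row before left it, along the tool's axes as they then stand; what a row does not reach is not made up. A row lasts 1/8 s, in which the tool goes at most 62.5 mm and 10.7 degrees, less where a joint would pass 70% of its speed; a pose out of reach is approached as far as the arm can. A call with a gripper value outside its range is refused whole. The fingers move at their own pace and stop on an object; the grip force is fixed at half the most. Time passes only in rows, so rows that do not move let the fingers close. It gives the time, the measured TCP pose, the force and the opening at its end, in the units of the state.
- arm.get_state(): the state, without advancing time (a new reading comes with each control period).
- arm.camera(name): name is "scene" or "side" or "wrist"; returns a dict with "color" (400x640x3 uint8, blue, green, red), "fx", "fy", "cx", "cy" (pixels), "position" and "orientation" of the camera in the world. Camera axes: x right, y down, z forward; pixel columns grow to the right and rows downward; lengths in m; the calibration is good to about 2 mm. A picture is of the moment at which its call begins. There is no depth.
- arm.job_done(): hands the job in, once; it reports no verdict.
Trained networks look in the newest picture that a camera, given by its name, has taken for a name from the list of things; names that differ only in an ending like _2 or _b are one class to them, and where a whole thing is asked for, a point or a joint stands for the part that bears it (a point fixed in the world has none). Each returns a list of dicts, best first, with "confidence" (0 to 1); they miss things now and then, are a little off and sometimes report something else, mostly with a low value. They report only what shows in the picture. A call takes as long as a camera call.
- arm.recognise(thing, camera): "position" ([x, y, z] in m, in world coordinates, good to about 4 mm: the middle of the surface that is visible of it).
- arm.regions_of(thing, camera): "pixels" (400x640 bool, what is visible of it).
The state is a dict: "t": time; "q": joint angles; "joint_velocities": joint speeds; "joint_efforts": joint torques, N m; "position": TCP position; "ee_rot": TCP orientation; "force": force on the tool from outside, world axes, zero at the start; "torque": the same for the moment, N m; "opening": opening from 0.0 (shut) to 1.0 (fully open).
Only numpy, scipy, OpenCV 4.12 (cv2) and the standard library are available. Lean on these libraries where they do the work, as an engineer would, in place of code of your own. Each camera call takes 0.05 s, during which the arm holds its last target. There are 200 camera calls.

## Working session

There is one attempt and no reset: what is moved stays moved. The work goes in short steps, Python scripts to look and compute and a shell command to move; the robot and the scene stay as the last step left them, time stands still between calls to the robot, and variables do not carry over. Pictures are saved under pics/ and viewed, about 8 in all and at most 12, crops included, and the job is handed in when it is done.

```bash
mkdir -p pics; cat > h.py <<'E'
from station import arm
import numpy as np, cv2
from scipy.spatial.transform import Rotation as R
def rot(q): return R.from_quat([q[1],q[2],q[3],q[0]]).as_matrix()
def project(c,P):
    p=rot(c["orientation"]).T@(np.asarray(P,float)-c["position"]); return np.array([c["fx"]*p[0]/p[2]+c["cx"],c["fy"]*p[1]/p[2]+c["cy"]])
def onplane(c,u,v,z):
    d=rot(c["orientation"])@np.array([(u-c["cx"])/c["fx"],(v-c["cy"])/c["fy"],1]); p=np.array(c["position"]); return p+d*(z-p[2])/d[2]
def tool(): 
    s=arm.get_state(); return np.array(s["position"]),rot(s["ee_rot"]),s
E
python3 - <<'E'
from h import *
p,r,s=tool(); print(s["t"],p.round(3),r.round(3).tolist(),s["opening"],arm.finger_overhang)
for n in ["scene","side"]:
    c=arm.camera(n); cv2.imwrite(f"pics/{n}0.png",c["color"]); print(n,np.round(c["position"],3),c["fx"])
    for t in ["screen","cradle","lamp_bench","shutter_tab","petri_1","reagent_amber","immersion_oil","stain_violet"]:
        print(t,[(np.round(d["position"],3).tolist(),round(d["confidence"],2)) for d in arm.recognise(t,n)[:2]])
E
```

```text
0.0 [ 0.197 -0.486  0.223] [[-0.926, -0.0, 0.376], [-0.376, 0.001, -0.926], [-0.0, -1.0, -0.001]] 1.0015757504232161 0.017
scene [0.133 0.535 0.88 ] 367.4524915361143
screen [([0.436, -0.297, 0.038], 0.62)]
cradle [([0.428, -0.265, 0.004], 0.59)]
lamp_bench [([0.474, 0.213, 0.059], 0.9), ([0.734, 0.109, 0.059], 0.29)]
shutter_tab [([0.479, 0.211, 0.145], 0.53)]
petri_1 [([0.475, 0.216, 0.062], 0.65), ([0.392, -0.14, 0.018], 0.58)]
reagent_amber [([0.679, 0.043, 0.061], 0.9)]
immersion_oil []
stain_violet [([0.735, 0.11, 0.062], 0.67)]
side [-0.029 -0.87   0.54 ] 453.0908789424226
screen [([0.435, -0.322, 0.038], 0.81)]
cradle [([0.416, -0.332, 0.004], 0.66), ([0.437, -0.321, 0.036], 0.4)]
lamp_bench [([0.456, 0.205, 0.079], 0.69)]
shutter_tab [([0.479, 0.207, 0.111], 0.55)]
petri_1 [([0.388, -0.151, 0.011], 0.68)]
reagent_amber [([0.683, 0.027, 0.06], 0.78)]
immersion_oil [([0.669, -0.064, 0.024], 0.73), ([0.435, -0.322, 0.04], 0.23)]
stain_violet [([0.738, 0.096, 0.091], 0.45)]
```

View pics/scene0.png

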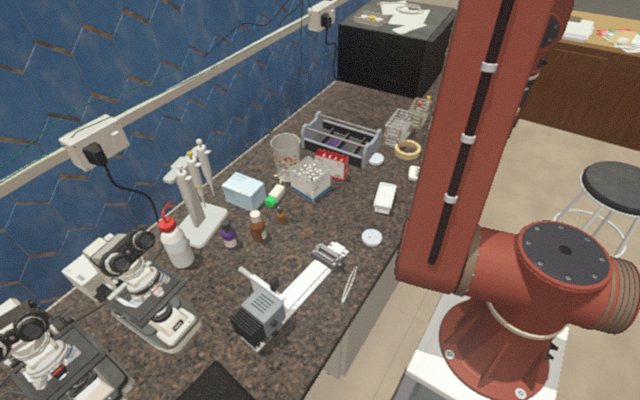

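View pics/side0.png

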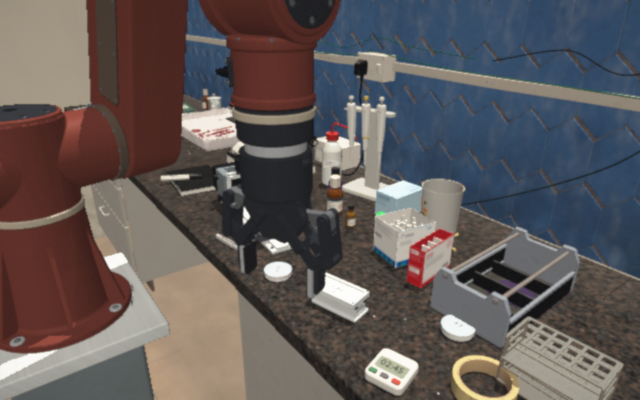

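```bash
python3 - <<'E'
from h import *
c=arm.camera("scene"); im=c["color"]
a=cv2.resize(im[225:355,222:352],None,fx=4.6,fy=4.6,interpolation=cv2.INTER_CUBIC)
b=cv2.resize(im[175:250,355:405],None,fx=4,fy=4,interpolation=cv2.INTER_CUBIC)
o=np.zeros((598,800,3),np.uint8); o[:a.shape[0],:a.shape[1]]=a; o[:b.shape[0],600:600+b.shape[1]]=b
cv2.imwrite("pics/crop1.png",o)
for n in ["scene","side"]:
    c=arm.camera(n)
    for d in arm.regions_of("screen",n)[:1]:
        m=d["pixels"]; ct=max(cv2.findContours(m.astype(np.uint8),0,1)[0],key=cv2.contourArea)[:,0]
        q=np.array([onplane(c,u,v,.042)[:2] for u,v in ct]); r=cv2.minAreaRect((q*1000).astype(np.float32)); print(n,d["confidence"],m.sum(),r)
        v,u=np.nonzero(m); print(u.mean(),v.mean(),u.min(),u.max(),v.min(),v.max())
E
```

```text
scene 0.92 419 ((430.3379211425781, -298.5426940917969), (53.12154769897461, 124.3447494506836), 14.91914176940918)
384.90930787589497 195.51312649164677 374 395 183 209
side 0.77 893 ((428.6812438964844, -317.0680847167969), (66.88532257080078, 96.88521575927734), 18.887014389038086)
342.95968645016796 292.1063829787234 320 367 276 308
```

View pics/crop1.png

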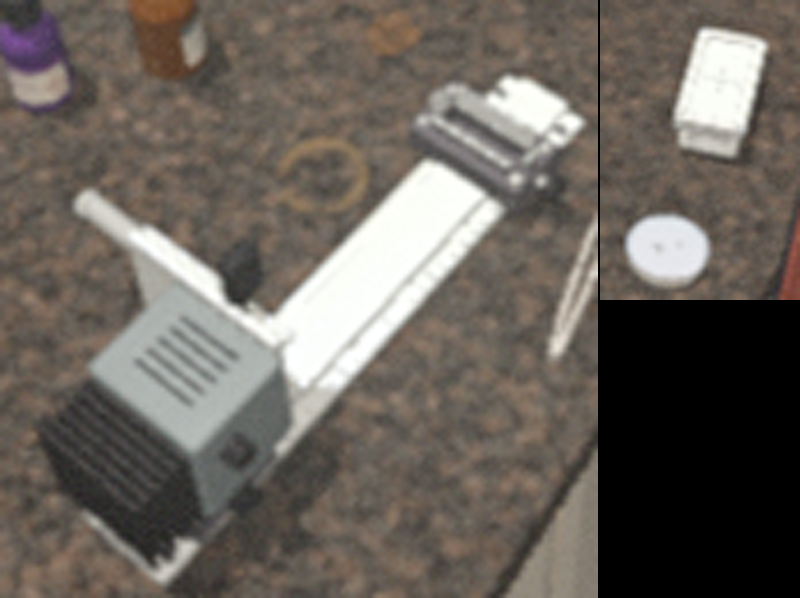

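```bash
python3 - <<'E'
from h import *
from scipy.optimize import least_squares
c=arm.camera("scene")
P={(582,120):(-.03,-.19,.015),(508,76):(.03,-.19,.015),(165,582):(-.03,.19,.0),(428,160):(.03,-.102,.015),(500,202):(-.03,-.102,.015),(90,198):(.132,.085,.086)}
def bench(x): 
    M=R.from_euler('z',x[2]).as_matrix(); return lambda p:M@np.array(p)+[x[0],x[1],0]
f=lambda x:np.concatenate([project(c,bench(x)(b))-(np.array(a)/4.6+[222,225]) for a,b in P.items()])
s=least_squares(f,[.45,.1,0],loss='soft_l1'); print(s.x,np.degrees(s.x[2]),f(s.x).round(1)); b=bench(s.x)
print("slot",b([0,-.125,.023]),"front plate",b([0.02,.085,.1]))
for z,(u,v) in {.14:(240,262)}.items(): w=onplane(c,u/4.6+222,v/4.6+225,z); print("tab",w, R.from_euler('z',-s.x[2]).apply(w-[s.x[0],s.x[1],0]))
# screen top corners
for u,v in [(705,28),(768,40),(740,135),(680,122)]: print(onplane(c,(u-600)/4+355,v/4+175,.042).round(3))
np.save("bench.npy",s.x)
E
```

```text
[ 0.47531472  0.12580067 -0.10404167] -5.961148601177259 [ 1.1 -1.2  0.9 -1.6 -0.5  0.7 -0.3 -1.1  0.6  0.6 -3.4  0.4]
slot [0.46233297 0.0014766  0.023     ] front plate [0.50403417 0.20826395 0.1       ]
tab [0.48562946 0.2025072  0.14      ] [0.00229268 0.07736298 0.14      ]
[ 0.469 -0.348  0.042]
[ 0.418 -0.362  0.042]
[ 0.39  -0.25   0.042]
[ 0.436 -0.237  0.042]
```

```bash
python3 -m pendant '[[0,0,0,-10.4,0],[0,0,0,-10.4,0],[0,0,0,-10.4,0],[0,0,0,-10.4,0],[0,0,0,-10.4,0],[0,0,0,-10.4,0],[0,0,0,-10.4,0],[0,0,0,-10.2,0]]'; python3 -m pendant '[[-0.018,0,0.045,0,0],[-0.018,0,0.045,0,0],[-0.018,0,0.045,0,0],[-0.018,0,0.045,0,0],[-0.018,0,0.045,0,0],[-0.017,0,0.046,0,0],[0,0,0,0,0]]'
python3 - <<'E'
from h import *
p,r,s=tool(); print(s["t"],p.round(4),"zang",np.degrees(np.arctan2(r[1,2],r[0,2])))
c=arm.camera("wrist"); cv2.imwrite("pics/w1.png",c["color"]); print(c["position"],c["fx"])
for d in arm.regions_of("screen","wrist")[:1]:
    m=d["pixels"]; ct=max(cv2.findContours(m.astype(np.uint8),0,1)[0],key=cv2.contourArea)[:,0]
    q=np.array([onplane(c,u,v,.042)[:2] for u,v in ct]); print(d["confidence"],cv2.minAreaRect((q*1000).astype(np.float32)))
c=arm.camera("side"); print("timer",onplane(c,390,370,.02),"cap",onplane(c,458,328,.01),"tape",onplane(c,455,370,.01))
E
```

```text
t: 2.2
position: [0.1975, -0.4864, 0.2237]
ee_rot: [0.563, -0.563, 0.428, -0.428]
force: [-0.2, 0.4, -0.4]
opening: 0.994
t: 3.08
position: [0.4334, -0.3105, 0.2236]
ee_rot: [0.562, -0.562, 0.429, -0.429]
force: [-0.6, 0.3, 0.4]
opening: 0.998
3.075 [ 0.4334 -0.3105  0.2236] zang 15.33568210241478
[ 0.41315031 -0.23449218  0.37438835] 293.994357762515
0.97 ((433.20556640625, -301.6096496582031), (54.41642761230469, 108.468017578125), 15.262311935424805)
timer [ 0.37951317 -0.50222515  0.02      ] cap [ 0.55667181 -0.49394615  0.01      ] tape [ 0.47028329 -0.55561188  0.01      ]
```

View pics/w1.png

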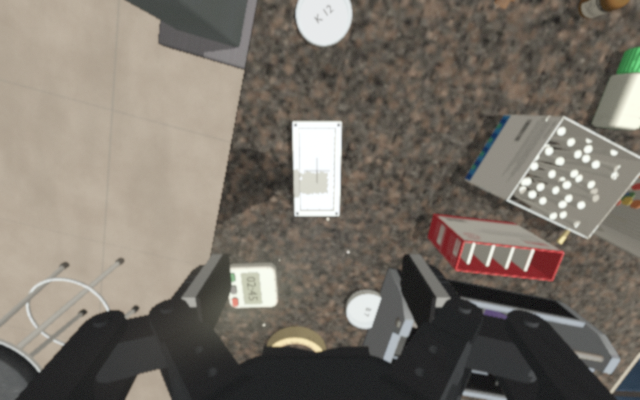

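```bash
python3 -m pendant '[[0.0043,0.05,0.002,0,0],[0,0.05,0,0,0],[0,0.045,0,0,0],[0,0.03,0,0,0],[0,0.0166,0,0,0],[0,0,0,0,0.5],[0,0,0,0,1],[0,0,0,0,1],[0,0,0,0,1],[0,0,0,0,1],[0,0,0,0,1]]'; python3 -m pendant '[[0,0,0,0,1],[0,-0.02,0,0,1],[0,-0.03,0,0,1],[0,-0.03,0,0,1],[0,0,0,0,1]]'
python3 - <<'E'
from h import *
for n in ["wrist","side"]:
    c=arm.camera(n); cv2.imwrite(f"pics/{n}2.png",c["color"])
a=cv2.imread("pics/wrist2.png"); b=cv2.imread("pics/side2.png")
o=np.hstack([a[100:400,160:560],cv2.resize(b[180:330,250:450],None,fx=2,fy=2)]); cv2.imwrite("pics/m2.png",o)
E
```

```text
t: 4.6
position: [0.4357, -0.3179, 0.0344]
ee_rot: [-0.561, 0.562, -0.428, 0.432]
force: [-1.1, -0.4, 12.7]
opening: 0.003
t: 5.22
position: [0.4359, -0.3176, 0.1151]
ee_rot: [-0.561, 0.562, -0.428, 0.432]
force: [0.1, -0.6, 0.3]
opening: -0.001
```

View pics/m2.png

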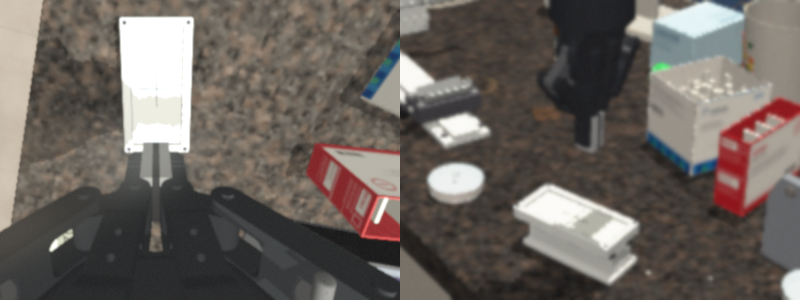

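```bash
python3 - <<'E'
from h import *
p,r,s=tool(); print(p.round(4),r.round(3).tolist(),s["opening"],s["t"])
for n in ["wrist","scene","side"]:
  c=arm.camera(n); 
  if n=="wrist": print(c["position"],rot(c["orientation"]).round(3).tolist(), "tip proj",project(c,p+r@[0,.017,0]),"tcp",project(c,p))
  for d in arm.regions_of("screen",n)[:1]:
    m=d["pixels"]; ct=max(cv2.findContours(m.astype(np.uint8),0,1)[0],key=cv2.contourArea)[:,0]
    q=np.array([onplane(c,u,v,.042)[:2] for u,v in ct]); print(n,d["confidence"],cv2.minAreaRect((q*1000).astype(np.float32)))
E
```

```text
[ 0.4345 -0.3163  0.1125] [[0.261, 0.001, 0.965], [-0.965, -0.001, 0.261], [0.001, -1.0, 0.001]] -0.0009941893361891346 5.325
[ 0.41448414 -0.24003758  0.2632077 ] [[0.966, 0.247, 0.079], [0.259, -0.92, -0.293], [0.001, 0.304, -0.953]] tip proj [314.59793703 239.00291618] tcp [314.51561735 251.78867745]
wrist 0.7 ((432.90740966796875, -301.4713439941406), (53.860137939453125, 109.66809844970703), 15.274626731872559)
scene 0.69 ((432.30029296875, -293.34906005859375), (54.39473342895508, 121.7729721069336), 16.014331817626953)
side 0.87 ((426.0772705078125, -310.2406311035156), (67.89178466796875, 117.206787109375), 18.162294387817383)
```

```bash
python3 - <<'E'
from h import *
p,r,s=tool(); tip=p+r@[0,.017,0]
for n in ["side","scene"]:
    c=arm.camera(n); print(n,"tip",project(c,tip),"C",project(c,[.433,-.3015,.042]),[project(c,np.array([.433,-.3015,.042])+R.from_euler('z',15.3,degrees=True).apply([a,b,0])).round(0).tolist() for a,b in [(.027,.055),(.027,-.055),(-.027,-.055),(-.027,.055)]])
    if n=="side":
        o=cv2.resize(c["color"][200:350,270:420],None,fx=4,fy=4,interpolation=cv2.INTER_CUBIC); cv2.imwrite("pics/s3.png",o)
E
```

```text
side tip [342.58917494 265.71547893] C [336.82591716 286.16959852] [[323.0, 271.0], [369.0, 290.0], [352.0, 304.0], [306.0, 282.0]]
scene tip [388.38898083 179.37462408] C [384.79253186 193.97087037] [[373.0, 204.0], [380.0, 182.0], [396.0, 185.0], [390.0, 207.0]]
```

View pics/s3.png

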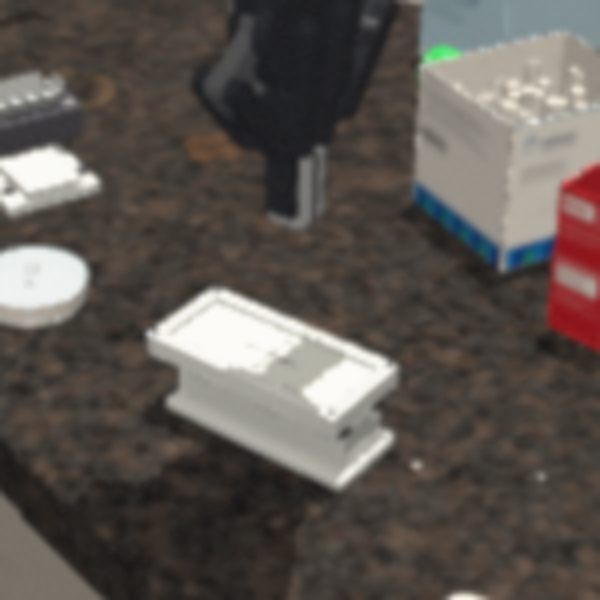

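```bash
python3 - <<'E'
from h import *
p,r,s=tool(); c=arm.camera("side")
for z in np.arange(.09,.135,.006): print(round(z,3),project(c,[p[0],p[1],z]).round(1))
print("width px of 22mm pad", )
c=arm.camera("wrist"); cv2.imwrite("pics/w3.png",cv2.resize(c["color"][180:330,240:390],None,fx=4,fy=4,interpolation=cv2.INTER_CUBIC))
for z in np.arange(.09,.135,.006): print(round(z,3),project(c,[p[0],p[1],z]).round(1), ((project(c,[p[0],p[1],z]-0*p)-[240,180])*4).round(0))
E
```

```text
0.09 [342.7 267.8]
0.096 [342.7 265. ]
0.102 [342.8 262.2]
0.108 [342.9 259.4]
0.114 [343.  256.6]
0.12 [343.1 253.7]
0.126 [343.1 250.8]
0.132 [343.2 248. ]
width px of 22mm pad
0.09 [314.6 235.7] [298. 223.]
0.096 [314.5 239.7] [298. 239.]
0.102 [314.5 244. ] [298. 256.]
0.108 [314.5 248.6] [298. 274.]
0.114 [314.4 253.5] [298. 294.]
0.12 [314.4 258.7] [298. 315.]
0.126 [314.3 264.4] [297. 337.]
0.132 [314.3 270.4] [297. 362.]
```

View pics/w3.png

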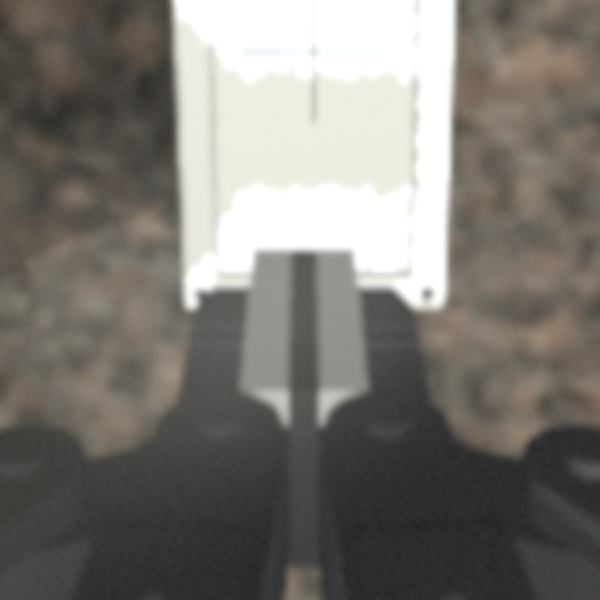

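```bash
python3 - <<'E'
from h import *
p,r,s=tool(); c=arm.camera("wrist"); 
for y in np.arange(-.03,.025,.006):
    print(round(y,3),"open",[project(c,p+r@[-.011,y,a]).round(0).tolist() for a in(-.0425,.0425,.057)],"shut",((project(c,p+r@[-.011,y,0.])-[240,180])*4).round(0),((project(c,p+r@[-.011,y,.008])-[240,180])*4).round(0))
E
```

```text
-0.03 open [[222.0, 261.0], [406.0, 261.0], [438.0, 261.0]] shut [297. 324.] [367. 324.]
-0.024 open [[226.0, 255.0], [403.0, 255.0], [433.0, 255.0]] shut [297. 299.] [364. 299.]
-0.018 open [[229.0, 249.0], [399.0, 249.0], [428.0, 249.0]] shut [298. 276.] [361. 276.]
-0.012 open [[233.0, 244.0], [396.0, 244.0], [424.0, 243.0]] shut [298. 254.] [359. 254.]
-0.006 open [[236.0, 239.0], [393.0, 239.0], [420.0, 239.0]] shut [298. 235.] [357. 235.]
-0.0 open [[238.0, 234.0], [391.0, 234.0], [417.0, 234.0]] shut [298. 216.] [355. 216.]
0.006 open [[241.0, 230.0], [388.0, 230.0], [413.0, 230.0]] shut [298. 199.] [353. 199.]
0.012 open [[243.0, 226.0], [386.0, 226.0], [410.0, 226.0]] shut [298. 183.] [352. 183.]
0.018 open [[246.0, 222.0], [383.0, 222.0], [407.0, 222.0]] shut [298. 168.] [350. 168.]
0.024 open [[248.0, 219.0], [381.0, 218.0], [404.0, 218.0]] shut [298. 154.] [349. 154.]
```

```bash
python3 -m pendant '[[0,0,0,0,0],[0,0,0,0,0],[0,0,0,0,0],[0,0,0,0,0],[0,0.03,0,0,0],[0,0.03,0,0,0],[0,0.02,0,0,0],[0,0.015,0,0,0],[0,0.01,0,0,0],[0,0,0,0,0]]'; python3 -m pendant '[[0,0,0,0,0.5],[0,0,0,0,1],[0,0,0,0,1],[0,0,0,0,1],[0,0,0,0,1],[0,0,0,0,1]]'
```

```text
t: 7.12
position: [0.4341, -0.3159, 0.0068]
ee_rot: [0.561, -0.561, 0.43, -0.43]
force: [-0.2, 0.3, 0.4]
opening: 1.0
t: 7.88
position: [0.4349, -0.3165, 0.0081]
ee_rot: [-0.561, 0.561, -0.429, 0.43]
force: [0.1, 0.1, 6.1]
opening: 0.619
```

```bash
python3 -m pendant '[[0,-0.02,0,0,1],[0,-0.04,0,0,1],[0,-0.04,0,0,1],[0,0,0,0,1],[0,0,0,0,1]]'
python3 - <<'E'
from h import *
p,r,s=tool(); print(p.round(4))
c=arm.camera("side"); a=c["color"][160:310,260:410]
cv2.imwrite("pics/s4.png",cv2.resize(a,None,fx=4,fy=4,interpolation=cv2.INTER_CUBIC))
ax=r@[1,0,0]
for y in(-.02,-.03,-.04): print(y,[((project(c,p+r@np.array([x,y,z]))-[260,160])*4).round(0).tolist() for x,z in[(.042,-.027),(-.068,-.027),(.042,.027),(-.068,.027)]])
E
```

```text
t: 8.5
position: [0.4342, -0.3159, 0.1068]
ee_rot: [0.561, -0.561, 0.43, -0.43]
force: [0.1, 0.2, -1.2]
opening: 0.618
[ 0.4342 -0.3159  0.1068]
-0.02 [[375.0, 417.0], [180.0, 338.0], [443.0, 368.0], [252.0, 296.0]]
-0.03 [[376.0, 397.0], [180.0, 319.0], [444.0, 348.0], [252.0, 278.0]]
-0.04 [[377.0, 377.0], [180.0, 300.0], [445.0, 329.0], [252.0, 260.0]]
```

View pics/s4.png

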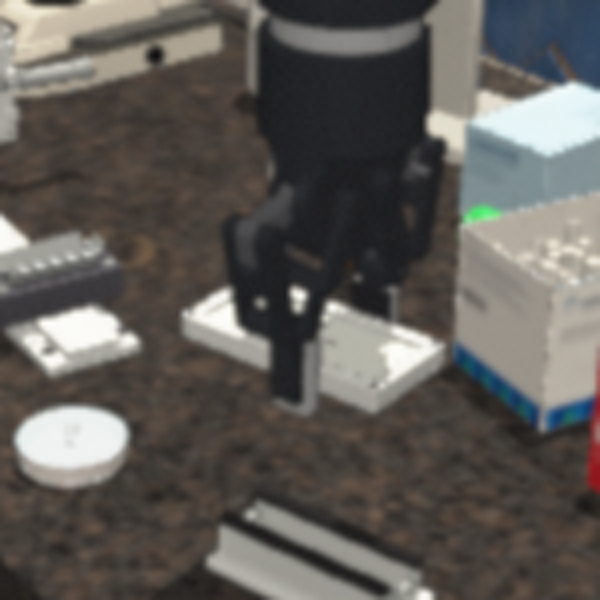

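```bash
python3 -m pendant '[[0,0,0,-10.6,1],[0,0,0,-10.6,1],[0,0,0,-10.6,1],[0,0,0,-10.6,1],[0,0,0,-10.6,1],[0,0,0,-10.6,1],[0,0,0,-10.6,1],[0,0,0,-10.6,1],[0,0,0,-10.6,1],[0,0,0,-10.6,1],[0,0,0,-10.6,1],[0,0,0,-10.6,1]]';python3 -m pendant '[[0,0,0,-10.6,1],[0,0,0,-10.6,1],[0,0,0,-10.6,1],[0,0,0,-10.6,1],[0,0,0,-10.4,1],[-0.05,0,0,0,1],[0,0,0,0,1]]'
python3 - <<'E'
from h import *
p,r,s=tool(); print(p.round(4),"zang",np.degrees(np.arctan2(r[1,2],r[0,2])),s["q"])
yd=np.array([-.2632,.9647]);xd=np.array([.9647,.2632]);C=np.array([.4332,-.3016])
print("P along y,x rel C",(p[:2]-C)@yd,(p[:2]-C)@xd)
for n in["wrist","scene","side"]:
  c=arm.camera(n); cv2.imwrite(f"pics/{n}5.png",c["color"])
  for d in arm.regions_of("cradle",n)[:1]:
    m=d["pixels"]; v,u=np.nonzero(m)
    q=np.array([onplane(c,a,b,.03)[:2] for a,b in zip(u,v)])-C; print(n,d["confidence"],m.sum(),"y",np.percentile(q@yd,[0.5,99.5]).round(3),"x",np.percentile(q@xd,[.5,99.5]).round(3))
E
```

```text
t: 10.05
position: [0.4336, -0.3154, 0.1057]
ee_rot: [0.635, -0.633, -0.313, 0.314]
force: [0.8, -0.2, -0.8]
opening: 0.619
t: 10.92
position: [0.4476, -0.3666, 0.1057]
ee_rot: [0.431, -0.43, -0.561, 0.561]
force: [-0.4, -0.2, -1.2]
opening: 0.618
[ 0.4476 -0.3666  0.1057] zang -165.00085238085916 [-8.12378660e-01  4.79609874e-01 -1.93306758e-01  8.97929181e-01
 -4.20755664e-04 -2.64495952e+00]
P along y,x rel C -0.06653097811338288 -0.0032266441993372553
scene 0.59 295 y [-0.038  0.071] x [-0.024  0.018]
side 0.6 1224 y [-0.078  0.034] x [-0.054  0.015]
```

```bash
python3 - <<'E'
from h import *
yd=np.array([-.2632,.9647]);xd=np.array([.9647,.2632]);C=np.array([.4332,-.3016])
c=arm.camera("side")
for u,v in [(258,498),(220,515)]:
    w=onplane(c,u/4+260,v/4+160,.03)[:2]-C; print(u,v,w@yd,w@xd)
im=c["color"][240:340,270:420].copy()
a=cv2.resize(im,None,fx=5.3,fy=5.3,interpolation=cv2.INTER_CUBIC)
for x,y,z in [(.018,.052,.03),(-.018,.052,.03),(.018,-.052,.03),(-.018,-.052,.03)]:
    w=C+x*xd+y*yd; k=(project(c,[w[0],w[1],z])-[270,240])*5.3; cv2.circle(a,tuple(int(i) for i in k),4,(0,0,255),1)
cv2.imwrite("pics/s6.png",a)
E
```

```text
258 498 0.032841610868806645 0.003564241611672875
220 515 0.03835801565908727 -0.019476500008247907
```

View pics/s6.png

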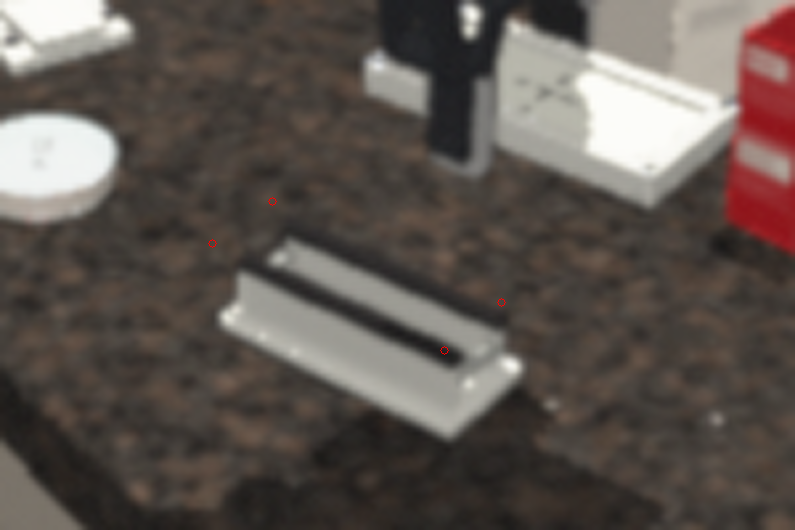

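```bash
python3 - <<'E'
from h import *
yd=np.array([-.2632,.9647]);xd=np.array([.9647,.2632]);C=np.array([.4332,-.3016])
c=arm.camera("side")
for u,v,z in [(240,266,.03),(448,362,.03),(462,362,.03),(290,226,.03),(508,318,.03),(220,320,.006),(450,436,.006),(523,366,.006)]:
    w=onplane(c,u/5.3+270,v/5.3+240,z)[:2]-C; print(u,v,w@yd,w@xd)
E
```

```text
240 266 0.03490501553235731 -0.02288055360518652
448 362 -0.056520310969181024 -0.02232282937145631
462 362 -0.06027838516737002 -0.01931014981655561
290 226 0.036483122610950665 0.008959526868879339
508 318 -0.05883891000395945 0.011796429258560191
220 320 0.040834744081269504 -0.0272737290009676
450 436 -0.0629726617654581 -0.029065091185073427
523 366 -0.061460014139855856 0.019576919212531387
```

```bash
python3 -m pendant '[[-0.0035,0.04,0,0,1],[0,0.03,0,0,1],[0,0.016,0,0,1],[0,0.004,0,0,1],[0,0.003,0,0,1],[0,0.003,0,0,1]]';  python3 -m pendant '[[0,0.003,0,0,1],[0,0.002,0,0,1],[0,0,0,0,1]]'
```

```text
t: 12.08
position: [0.4489, -0.3683, 0.0119]
ee_rot: [0.429, -0.431, -0.561, 0.561]
force: [-1.0, -0.3, -0.4]
opening: 0.617
t: 12.45
position: [0.4487, -0.3682, 0.0078]
ee_rot: [0.429, -0.43, -0.561, 0.561]
force: [-4.7, 3.1, 17.0]
opening: 0.616
```

```bash
python3 - <<'E'
from h import *
p,r,s=tool(); print(p.round(4),s["force"],s["torque"])
c=arm.camera("side"); print(project(c,p+r@[0,-.028,0]))
cv2.imwrite("pics/s7.png",cv2.resize(c["color"][220:340,280:440],None,fx=5,fy=5,interpolation=cv2.INTER_CUBIC)[:590])
for d in arm.regions_of("screen","side")[:1]:
    m=d["pixels"].astype(np.uint8); ct=max(cv2.findContours(m,0,1)[0],key=cv2.contourArea)
    print(cv2.approxPolyDP(ct,4,True)[:,0].tolist())
def scr(th,off=.028,A=.069,B=.041):
    o=[]
    for a in (-A,B):  # tool x = +ydir, A at -? 
        for t in(.006,):
            for z in(-.027,.027):
                v=np.array([a*np.cos(th)+t*np.sin(th)*0, -off - (a*np.sin(th))-t*np.cos(th), z]); o.append(project(c,p+r@v).round(0).tolist())
    return o
for th in (0,10,20,30): print(th,scr(np.radians(th)))
E
```

```text
[ 0.4487 -0.3682  0.0078] [-4.73139582  3.10274803 17.03296188] [0.90015201 0.80313919 0.04727779]
[366.0032195  303.01249691]
[[367, 293], [364, 316], [391, 328], [405, 315], [402, 306]]
0 [[407.0, 308.0], [392.0, 323.0], [356.0, 286.0], [339.0, 299.0]]
10 [[406.0, 313.0], [391.0, 329.0], [356.0, 283.0], [340.0, 296.0]]
20 [[404.0, 318.0], [389.0, 333.0], [357.0, 280.0], [341.0, 293.0]]
30 [[401.0, 322.0], [386.0, 337.0], [359.0, 278.0], [342.0, 291.0]]
```

```bash
python3 -m pendant '[[0,-0.006,0,0,1],[-0.02,0,0,0,1],[0,0.004,0,0,1],[0,0.003,0,0,1],[0,0.002,0,0,1],[0,0,0,0,1]]';  python3 -m pendant '[[0,0.002,0,0,1],[0,0.001,0,0,1],[0,0,0,0,1]]'
python3 - <<'E'
from h import *
c=arm.camera("side")
for d in arm.regions_of("screen","side")[:1]:
    m=d["pixels"].astype(np.uint8); ct=max(cv2.findContours(m,0,1)[0],key=cv2.contourArea)
    print(cv2.approxPolyDP(ct,3,True)[:,0].tolist())
p,r,s=tool()
print(p.round(4))
for th in np.radians([0,5,10,15,20]):
    ex=np.array([-np.cos(th),np.sin(th),0]); n=np.array([-np.sin(th),-np.cos(th),0])  # toward A ; up normal (tool axes, y down)
    print(np.degrees(th).round(),[project(c,p+r@(np.array([0,-.028,z])+ex*a+n*t)).round(0).tolist() for a,t,z in[(.069,.006,.027),(.069,.006,-.027),(.069,-.006,.027),(.069,-.006,-.027),(-.041,.006,.027),(-.041,.006,-.027)]])
E
```

```text
t: 13.3
position: [0.4543, -0.3883, 0.0047]
ee_rot: [0.429, -0.431, -0.561, 0.562]
force: [-0.9, -3.0, 15.0]
opening: 0.618
t: 13.68
position: [0.4545, -0.3886, 0.0018]
ee_rot: [0.429, -0.431, -0.561, 0.562]
force: [-0.5, -4.3, 13.9]
opening: 0.613
[[377, 300], [373, 322], [402, 339], [415, 320]]
[ 0.4545 -0.3886  0.0018]
0.0 [[402.0, 331.0], [418.0, 315.0], [402.0, 337.0], [417.0, 321.0], [349.0, 306.0], [365.0, 292.0]]
5.0 [[402.0, 334.0], [417.0, 318.0], [401.0, 339.0], [416.0, 323.0], [349.0, 304.0], [366.0, 291.0]]
10.0 [[402.0, 337.0], [417.0, 321.0], [400.0, 342.0], [415.0, 325.0], [350.0, 303.0], [366.0, 289.0]]
15.0 [[401.0, 339.0], [416.0, 323.0], [399.0, 344.0], [414.0, 328.0], [350.0, 302.0], [367.0, 288.0]]
20.0 [[400.0, 342.0], [415.0, 325.0], [398.0, 346.0], [413.0, 330.0], [351.0, 301.0], [367.0, 287.0]]
```

```bash
python3 -m pendant '[[0,0.002,0,0,1],[0,0.001,0,0,1],[0,0,0,0,1]]';  python3 -m pendant '[[0,0.001,0,0,1],[0,0.001,0,0,1],[0,0,0,0,1]]'
python3 - <<'E'
from h import *
c=arm.camera("side"); p,r,s=tool()
cv2.imwrite("pics/s8.png",cv2.resize(c["color"][240:360,290:450],None,fx=5,fy=5,interpolation=cv2.INTER_CUBIC)[:599])
for d in arm.regions_of("screen","side")[:1]:
    m=d["pixels"].astype(np.uint8); ct=max(cv2.findContours(m,0,1)[0],key=cv2.contourArea)
    print(cv2.approxPolyDP(ct,3,True)[:,0].tolist())
E
```

```text
t: 14.15
position: [0.4546, -0.3887, -0.001]
ee_rot: [0.429, -0.432, -0.561, 0.562]
force: [-0.6, -3.8, 15.4]
opening: 0.622
t: 14.52
position: [0.4546, -0.3887, -0.003]
ee_rot: [0.429, -0.432, -0.561, 0.562]
force: [-0.7, -4.1, 16.4]
opening: 0.619
[[379, 301], [373, 324], [399, 344], [414, 325]]
```

View pics/s8.png

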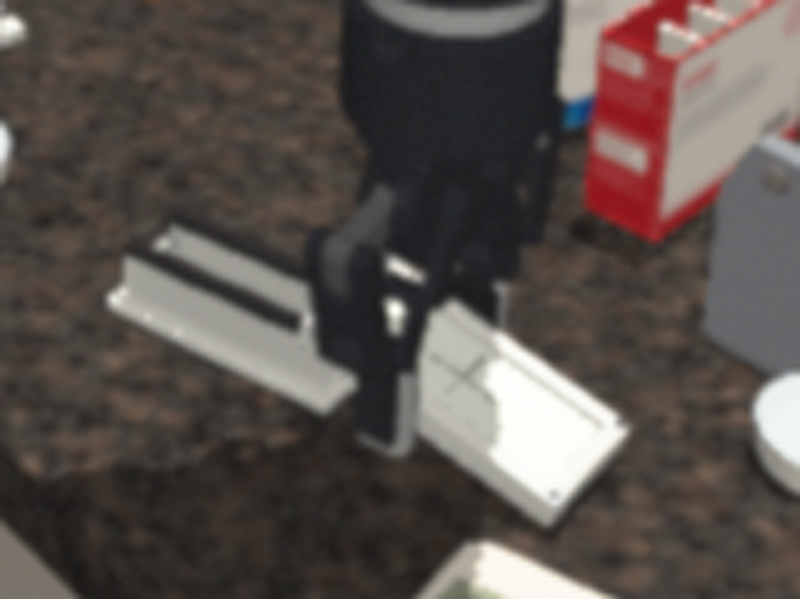

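```bash
python3 -m pendant '[[0,-0.04,0,0,1],[0,-0.04,0,10.6,1],[0,0,0,10.6,1],[0,0,0,10.6,1],[0,0,0,10.6,1],[0,0,0,10.6,1],[0,0,0,10.6,1],[0,0,0,10.6,1],[0,0,0,10.6,1],[0,0,0,10.6,1],[0,0,0,10.6,1],[0,0,0,10.6,1]]'; python3 -m pendant '[[0,0,0,10.6,1],[0,0,0,10.6,1],[0,0,0,10.6,1],[0,0,0,10.6,1],[0,0,0,10.6,1],[0,0,0,10.4,1],[0.045,0,-0.002,0,1],[0,0,0,0,1],[0,0,0,0,1]]'
cat > m.py <<'E'
from h import *
yd=np.array([-.2632,.9647]);xd=np.array([.9647,.2632]);C=np.array([.4332,-.3016])
p,r,s=tool(); print(s["t"],p.round(4),"zang",np.degrees(np.arctan2(r[1,2],r[0,2])),"y,x rel C",(p[:2]-C)@yd,(p[:2]-C)@xd,"X",-.058-(p[:2]-C)@yd,"zP",p[2]+.028,np.round(s["force"],1),s["opening"])
c=arm.camera("side")
from scipy.optimize import minimize_scalar
ds=arm.regions_of("screen","side")
if ds:
    m=ds[0]["pixels"]; print(ds[0]["confidence"],m.sum())
    def mask(th):
        ex=np.array([-np.cos(th),np.sin(th),0]); n=np.array([-np.sin(th),-np.cos(th),0])
        q=np.array([project(c,p+r@(np.array([0,-.028,z])+ex*a+n*t)) for a in(.069,-.041) for t in(.006,-.006) for z in(.027,-.027)])
        h=cv2.convexHull(q.astype(np.float32)).astype(np.int32); k=np.zeros(m.shape,np.uint8); cv2.fillPoly(k,[h],1); return k>0
    # fingers occlude part: score by seen-inside minus model area excluding dark pixels
    dark=cv2.cvtColor(c["color"],cv2.COLOR_BGR2GRAY)<60
    sc=[]
    for t in range(-10,111,3):
        k=mask(np.radians(t)); sc.append(((k&m).sum()/((k&~dark)|m).sum(),t))
    print("theta",sorted(sc)[-4:])
E
python3 m.py
```

```text
t: 16.12
position: [0.453, -0.3859, 0.0745]
ee_rot: [0.704, -0.703, 0.073, -0.073]
force: [0.2, 0.2, -0.5]
opening: 0.623
t: 17.25
position: [0.4627, -0.4299, 0.0743]
ee_rot: [0.562, -0.561, 0.431, -0.429]
force: [-0.8, 0.9, -1.3]
opening: 0.615
17.25 [ 0.4627 -0.4299  0.0743] zang 15.106274290434538 y,x rel C -0.1315101524090513 -0.005304646294960614 X 0.07351015240905132 zP 0.10233809295042005 [-0.8  0.9 -1.3] 0.6153195425746225
0.89 928
theta [(np.float64(0.7249782419495213), 20), (np.float64(0.7664418212478921), 11), (np.float64(0.7958818263205013), 17), (np.float64(0.8039895923677364), 14)]
```

```bash
python3 -m pendant '[[0,0.04,0,0,1],[0,0.02,0,0,1],[0,0.007,0,0,1],[0,0,0,0,1],[-0.005,0,0,0,1],[-0.003,-0.001,0,0,1],[-0.003,-0.001,0,0,1],[0,0,0,0,1]]'; python3 -m pendant '[[-0.003,-0.002,0,0,1],[-0.002,-0.003,0,0,1],[0,-0.003,0,0,1],[0,0,0,0,1]]'; python3 m.py
```

```text
t: 18.35
position: [0.4612, -0.4218, 0.0111]
ee_rot: [-0.561, 0.562, -0.429, 0.431]
force: [-0.0, -4.9, -2.5]
opening: 0.622
t: 18.85
position: [0.4606, -0.4188, 0.0199]
ee_rot: [-0.56, 0.562, -0.428, 0.432]
force: [1.9, -9.4, 2.0]
opening: 0.622
18.85 [ 0.4606 -0.4188  0.0199] zang 15.060535302601766 y,x rel C -0.12026032966955748 -0.004454796007693632 X 0.062260329669557475 zP 0.047881901980879965 [ 1.9 -9.4  2. ] 0.6217633089993695
0.71 861
theta [(np.float64(0.7283393501805054), 11), (np.float64(0.7790368271954674), 20), (np.float64(0.7889822595704948), 14), (np.float64(0.7953271028037383), 17)]
```

```bash
python3 - <<'E'
from h import *
c=arm.camera("side"); a=cv2.resize(c["color"][240:350,300:420],None,fx=4.5,fy=4.5,interpolation=cv2.INTER_CUBIC)
c=arm.camera("wrist"); b=cv2.resize(c["color"][130:330,240:400],None,fx=1.6,fy=1.6)
o=np.zeros((500,800,3),np.uint8); o[:a.shape[0],:540]=a; o[:b.shape[0],544:800]=b; cv2.imwrite("pics/s9.png",o)
E
```

```text
(no output)
```

View pics/s9.png

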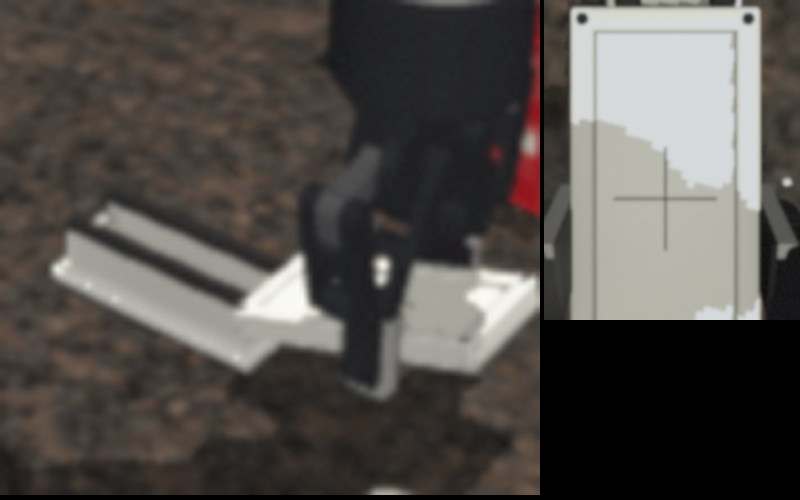

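```bash
python3 -m pendant '[[0.009,0,0,0,1],[0,0,0,0,1],[0,0.011,0,0,1],[0,0,0,0,1],[-0.009,0,0,0,1],[-0.005,0,0,0,1],[-0.005,0,0,0,1],[0,0,0,0,1]]'; python3 -m pendant '[[-0.003,-0.002,0,0,1],[-0.002,-0.002,0,0,1],[0,0,0,0,1]]'; python3 m.py
```

```text
t: 20.05
position: [0.4598, -0.4169, 0.0113]
ee_rot: [-0.556, 0.565, -0.425, 0.437]
force: [-0.0, -32.7, 0.5]
opening: 0.62
t: 20.42
position: [0.4591, -0.4129, 0.0161]
ee_rot: [-0.556, 0.565, -0.424, 0.438]
force: [0.5, -33.6, 5.8]
opening: 0.619
20.425 [ 0.4591 -0.4129  0.0161] zang 14.925711096118436 y,x rel C -0.11419452790536014 -0.004263322393957815 X 0.056194527905360135 zP 0.044119829050165524 [  0.5 -33.6   5.8] 0.6186474060491295
0.96 741
theta [(np.float64(0.6823406478578893), 29), (np.float64(0.691683569979716), 20), (np.float64(0.7120743034055728), 23), (np.float64(0.7171398527865405), 26)]
```

```bash
python3 -m pendant '[[-0.003,-0.002,0,0,1],[-0.003,-0.002,0,0,1],[-0.003,-0.002,0,0,1],[0,0,0,0,1]]'; python3 m.py
```

```text
t: 21.02
position: [0.4579, -0.4056, 0.023]
ee_rot: [-0.556, 0.565, -0.423, 0.439]
force: [2.6, -34.7, 8.1]
opening: 0.618
21.025 [ 0.4579 -0.4056  0.023 ] zang 14.91303674387688 y,x rel C -0.10687039415823332 -0.003552052039929254 X 0.04887039415823332 zP 0.051008428121932306 [  2.6 -34.7   8.1] 0.6181213643895814
0.6 688
theta [(np.float64(0.613277133825079), 23), (np.float64(0.6233333333333333), 32), (np.float64(0.6387995712754555), 26), (np.float64(0.6441048034934498), 29)]
```

```bash
cat > w.py <<'E'
from h import *
from scipy.optimize import least_squares
p,r,s=tool(); c=arm.camera("wrist")
ds=arm.regions_of("screen","wrist")
m=ds[0]["pixels"]; v,u=np.nonzero(m)
if __name__=="__main__":
    rows=np.arange(v.min(),v.max()+1); w=np.array([m[q].sum() for q in rows]); L=np.array([u[v==q].min() for q in rows]);Rr=np.array([u[v==q].max() for q in rows])
    print(ds[0]["confidence"],"rows",v.min(),v.max()); print([(int(a),int(b),int(x),int(y)) for a,b,x,y in zip(rows,w,L,Rr)][::8])
    for th in range(10,100,10):
        t=np.radians(th); ex=np.array([-np.cos(t),np.sin(t),0]); n=np.array([-np.sin(t),-np.cos(t),0])
        print(th,[project(c,p+r@(np.array([0,-.028,z])+ex*a+n*.006)).round(0).tolist() for a in(.069,.0,-.041) for z in(.027,-.027)])
E
python3 w.py
```

```text
0.94 rows 157 353
[(157, 48, 267, 363), (165, 103, 263, 365), (173, 106, 262, 367), (181, 106, 262, 367), (189, 107, 262, 368), (197, 108, 261, 368), (205, 108, 261, 368), (213, 109, 261, 369), (221, 109, 260, 368), (229, 111, 260, 370), (237, 111, 260, 370), (245, 113, 259, 371), (253, 113, 259, 371), (261, 112, 260, 371), (269, 114, 259, 372), (277, 114, 259, 372), (285, 114, 259, 372), (293, 115, 259, 373), (301, 116, 258, 373), (309, 118, 257, 374), (317, 118, 257, 374), (325, 119, 256, 374), (333, 121, 255, 375), (341, 117, 257, 373), (349, 32, 259, 372)]
10 [[377.0, 131.0], [251.0, 131.0], [373.0, 284.0], [255.0, 284.0], [371.0, 366.0], [258.0, 366.0]]
20 [[372.0, 133.0], [257.0, 133.0], [373.0, 282.0], [255.0, 282.0], [374.0, 373.0], [255.0, 374.0]]
30 [[367.0, 140.0], [261.0, 140.0], [373.0, 280.0], [256.0, 280.0], [377.0, 378.0], [251.0, 379.0]]
40 [[363.0, 149.0], [265.0, 149.0], [373.0, 277.0], [256.0, 277.0], [381.0, 380.0], [248.0, 381.0]]
50 [[360.0, 160.0], [268.0, 160.0], [373.0, 275.0], [256.0, 275.0], [384.0, 379.0], [244.0, 379.0]]
60 [[358.0, 172.0], [271.0, 173.0], [372.0, 273.0], [256.0, 273.0], [387.0, 373.0], [241.0, 373.0]]
70 [[356.0, 186.0], [273.0, 186.0], [372.0, 271.0], [256.0, 271.0], [390.0, 363.0], [238.0, 363.0]]
80 [[354.0, 201.0], [275.0, 201.0], [372.0, 269.0], [257.0, 269.0], [392.0, 349.0], [236.0, 349.0]]
90 [[353.0, 216.0], [276.0, 216.0], [371.0, 268.0], [257.0, 268.0], [393.0, 331.0], [234.0, 331.0]]
```

```bash
cat > f.py <<'E'
from w import *
rows=np.arange(v.min(),v.max()+1); w=np.array([m[q].sum() for q in rows])
wm=np.median(w); ok=rows[w>.85*wm]; ra,rb=ok[0],ok[-1]; wa=np.median(w[ok[2:10]-rows[0]]); wb=np.median(w[ok[-12:-4]-rows[0]])
def q(x):
    t,sh,off=x; ex=np.array([-np.cos(t),np.sin(t),0]); n=np.array([-np.sin(t),-np.cos(t),0])
    g=lambda a,z:project(c,p+r@(np.array([0,-off,z])+ex*a+n*.006))
    A=g(.055+sh-.003,.027)-g(.055+sh-.003,-.027); B=g(-.055+sh+.005,.027)-g(-.055+sh+.005,-.027)
    return np.array([g(.055+sh,0)[1]-ra,g(-.055+sh,0)[1]-rb,A[0]-wa,B[0]-wb])
s_=least_squares(q,[.6,.01,.028]); print("t",s["t"],p.round(4),np.round(s["force"],1),"theta",np.degrees(s_.x[0]).round(1),"shift",s_.x[1].round(4),"off",s_.x[2].round(4),"res",s_.fun.round(1),(ra,rb,wa,wb))
E
python3 f.py
```

```text
t 21.225 [ 0.458  -0.4057  0.0229] [  3.  -35.1   9.6] theta 50.2 shift 0.0132 off 0.0125 res [ -7.    4.8 -19.5   1.9] (np.int64(164), np.int64(345), np.float64(105.0), np.float64(119.5))
```

```bash
python3 -m pendant '[[0,-0.004,0,0,1],[0,-0.004,0,0,1],[0,-0.004,0,0,1],[0,0,0,0,1]]'; python3 f.py; python3 m.py|head -1
```

```text
t: 21.82
position: [0.455, -0.397, 0.0314]
ee_rot: [-0.56, 0.563, -0.427, 0.433]
force: [2.0, -12.2, 2.3]
opening: 0.62
t 21.825 [ 0.455  -0.397   0.0314] [  2.  -12.2   2.3] theta 60.9 shift 0.0074 off 0.0066 res [ -4.5   2.8 -17.7   3.4] (np.int64(178), np.int64(344), np.float64(98.0), np.float64(121.0))
21.925 [ 0.455  -0.3969  0.0313] zang 15.047137799385538 y,x rel C -0.09770888380169199 -0.004045284341957165 X 0.039708883801691984 zP 0.059314236468971895 [  2.9 -13.5   2.1] 0.620121897152333
```

```bash
python3 -m pendant '[[-0.003,-0.004,0,0,1],[-0.003,-0.003,0,0,1],[-0.003,-0.003,0,0,1],[-0.003,-0.002,0,0,1],[0,0,0,0,1]]'; python3 m.py|head -1;  python3 -m pendant '[[-0.005,-0.002,0,0,1],[-0.005,-0.002,0,0,1],[-0.005,0,0,0,1],[0,0,0,0,1]]'; python3 m.py|head -1; python3 f.py
```

```text
t: 22.65
position: [0.4517, -0.3839, 0.0427]
ee_rot: [-0.56, 0.562, -0.428, 0.433]
force: [3.1, -10.0, -1.7]
opening: 0.617
22.65 [ 0.4517 -0.3839  0.0427] zang 15.078672890884224 y,x rel C -0.08429445801324319 -0.0038351091358017654 X 0.026294458013243184 zP 0.07065376187426221 [  3.1 -10.   -1.7] 0.6167359942968721
t: 23.25
position: [0.4481, -0.3702, 0.0472]
ee_rot: [-0.56, 0.563, -0.427, 0.433]
force: [3.6, -10.9, 0.5]
opening: 0.617
23.25 [ 0.4481 -0.3702  0.0472] zang 15.072055693783438 y,x rel C -0.07013711981309502 -0.0036470940072680772 X 0.012137119813095017 zP 0.07519691013618836 [  3.6 -10.9   0.5] 0.6166592493145627
t 23.35 [ 0.4481 -0.3703  0.0471] [  3.  -10.7   1.6] theta 82.9 shift -0.1217 off -0.1227 res [ -2.3   1.2 -20.4   5.5] (np.int64(222), np.int64(346), np.float64(93.0), np.float64(120.5))
```

```bash
python3 -m pendant '[[-0.004,0,0,0,1],[-0.004,0,0,0,1],[-0.002,0,0,0,1],[0,0,0,0,1]]'; python3 m.py|head -1;  python3 -m pendant '[[-0.002,0,0,0,1],[-0.002,0,0,0,1],[0,0,0,0,1]]'; python3 m.py|head -1
python3 - <<'E'
from h import *
c=arm.camera("side"); 
for d in arm.regions_of("screen","side")[:2]:
    m=d["pixels"].astype(np.uint8); ct=max(cv2.findContours(m,0,1)[0],key=cv2.contourArea)
    print(d["confidence"],m.sum(),cv2.approxPolyDP(ct,3,True)[:,0].tolist())
p,r,s=tool()
for th in (70,80,90,100):
    t=np.radians(th); ex=np.array([-np.cos(t),np.sin(t),0]); n=np.array([-np.sin(t),-np.cos(t),0])
    print(th,[project(c,p+r@(np.array([0,-.028,z])+ex*a+n*k)).round(0).tolist() for a in(.061,-.049) for k,z in((-.006,-.027),(-.006,.027),(.006,-.027))])
cv2.imwrite("pics/s10.png",cv2.resize(c["color"][200:350,280:430],None,fx=4,fy=4,interpolation=cv2.INTER_CUBIC))
E
```

```text
t: 23.95
position: [0.4466, -0.363, 0.0477]
ee_rot: [-0.559, 0.563, -0.426, 0.435]
force: [4.9, -18.4, -1.7]
opening: 0.62
23.95 [ 0.4466 -0.363   0.0477] zang 15.026467208009752 y,x rel C -0.06277981128479472 -0.003249266226624948 X 0.0047798112847947175 zP 0.07571961486815183 [  4.9 -18.4  -1.7] 0.619872562107798
t: 24.42
position: [0.446, -0.3605, 0.0481]
ee_rot: [-0.558, 0.564, -0.425, 0.436]
force: [5.7, -22.2, -2.8]
opening: 0.615
24.425 [ 0.446  -0.3605  0.0481] zang 15.014903480987037 y,x rel C -0.06018077965727136 -0.003183902501117437 X 0.002180779657271356 zP 0.07605137213837224 [  5.7 -22.2  -2.8] 0.615194788348792
0.58 863 [[382, 257], [364, 270], [361, 297], [353, 311], [356, 316], [373, 300], [385, 260]]
70 [[347.0, 314.0], [363.0, 300.0], [342.0, 310.0], [366.0, 273.0], [382.0, 260.0], [360.0, 268.0]]
80 [[352.0, 317.0], [368.0, 303.0], [346.0, 314.0], [362.0, 269.0], [379.0, 257.0], [356.0, 266.0]]
90 [[356.0, 319.0], [373.0, 305.0], [351.0, 317.0], [358.0, 267.0], [375.0, 254.0], [352.0, 265.0]]
100 [[361.0, 321.0], [377.0, 306.0], [356.0, 319.0], [354.0, 265.0], [371.0, 253.0], [348.0, 264.0]]
```

```bash
python3 -m pendant '[[-0.003,0,0,0,1],[-0.003,0,0,0,1],[-0.002,0,0,0,1],[0,0,0,0,1]]'; python3 m.py|head -1;  python3 -m pendant '[[0.015,0,0,0,1],[0.03,-0.01,0,0,1],[0.01,-0.02,0,0,1],[0,0,0,0,1],[0,0,0,0,1]]'; python3 m.py|head -1
cat > sf.py <<'E'
from h import *
from scipy.optimize import minimize
p,r,s=tool(); c=arm.camera("side"); d=arm.regions_of("screen","side")[0]; m=d["pixels"]
dark=cv2.cvtColor(c["color"],cv2.COLOR_BGR2GRAY)<70
def mask(th,a,dx,S=8):
    t=np.radians(th); ex=np.array([-np.cos(t),np.sin(t),0]); n=np.array([-np.sin(t),-np.cos(t),0])
    q=np.array([project(c,p+r@(np.array([dx,-.028,z])+ex*l+n*k)) for l in(a,a-.11) for k in(.006,-.006) for z in(.027,-.027)])
    h=cv2.convexHull(q.astype(np.float32)); k=np.zeros(m.shape,np.uint8); cv2.fillPoly(k,[np.round(h*16).astype(np.int32)],1,shift=4); return k>0
best=[]
for th in range(60,112,2):
    for a in np.arange(.05,.075,.002):
        for dx in(-.003,0,.003):
            k=mask(th,a,dx); best.append(((k&m).sum()/((k&~dark)|m).sum(),th,round(a,3),dx))
best.sort(); print(d["confidence"],m.sum(),[tuple(float(i) for i in b) for b in best[-6:]])
ct=max(cv2.findContours(m.astype(np.uint8),0,1)[0],key=cv2.contourArea); print(cv2.approxPolyDP(ct,2.5,True)[:,0].tolist())
E
python3 sf.py
```

```text
t: 25.12
position: [0.4453, -0.3544, 0.0486]
ee_rot: [-0.558, 0.564, -0.424, 0.437]
force: [9.0, -26.8, -5.7]
opening: 0.605
25.125 [ 0.4453 -0.3544  0.0486] zang 15.010525332741842 y,x rel C -0.054129065663921096 -0.0022496599187597386 X -0.0038709343360789072 zP 0.07657783610422546 [  9.  -26.8  -5.7] 0.6051365871922989
t: 25.85
position: [0.4538, -0.3969, 0.0742]
ee_rot: [0.562, -0.561, 0.431, -0.429]
force: [-1.1, 0.2, -0.6]
opening: 0.6
25.85 [ 0.4538 -0.3969  0.0742] zang 15.123339213014178 y,x rel C -0.0974037998724065 -0.005209496659534951 X 0.03940379987240649 zP 0.10220052253092633 [-1.1  0.2 -0.6] 0.6004134076192004
0.66 969 [(0.6187175043327556, 98.0, 0.052, 0.003), (0.6188811188811189, 102.0, 0.05, 0.003), (0.6199649737302977, 96.0, 0.052, 0.003), (0.6220472440944882, 100.0, 0.05, 0.003), (0.6236842105263158, 98.0, 0.05, 0.003), (0.6263345195729537, 96.0, 0.05, 0.003)]
[[404, 252], [399, 252], [384, 266], [374, 313], [394, 296]]
```

```bash
python3 - <<'E'
from h import *
p,r,s=tool()
def crop(n,y0,y1,x0,x1,f):
    c=arm.camera(n); a=cv2.resize(c["color"][y0:y1,x0:x1],None,fx=f,fy=f,interpolation=cv2.INTER_CUBIC)
    for th,col in((80,(0,0,255)),(90,(0,255,0))):
        t=np.radians(th); ex=np.array([-np.cos(t),np.sin(t),0]); n_=np.array([-np.sin(t),-np.cos(t),0])
        for z in(-.027,.027):
            q=[((project(c,p+r@(np.array([0,-.028,z])+ex*l+n_*k))-[x0,y0])*f).astype(int).tolist() for l,k in((.061,-.006),(-.049,-.006),(-.049,.006),(.061,.006))]
            cv2.polylines(a,[np.array(q)],True,col,1)
    return a
a=crop("side",200,330,320,450,4.2); b=crop("wrist",130,330,230,410,1.35); d=crop("scene",130,230,340,440,2.4)
o=np.zeros((560,800,3),np.uint8); o[:a.shape[0],:a.shape[1]]=a; o[:b.shape[0],550:550+b.shape[1]]=b; o[280:280+d.shape[0],550:550+d.shape[1]]=d
cv2.imwrite("pics/m11.png",o)
E
```

```text
(no output)
```

View pics/m11.png

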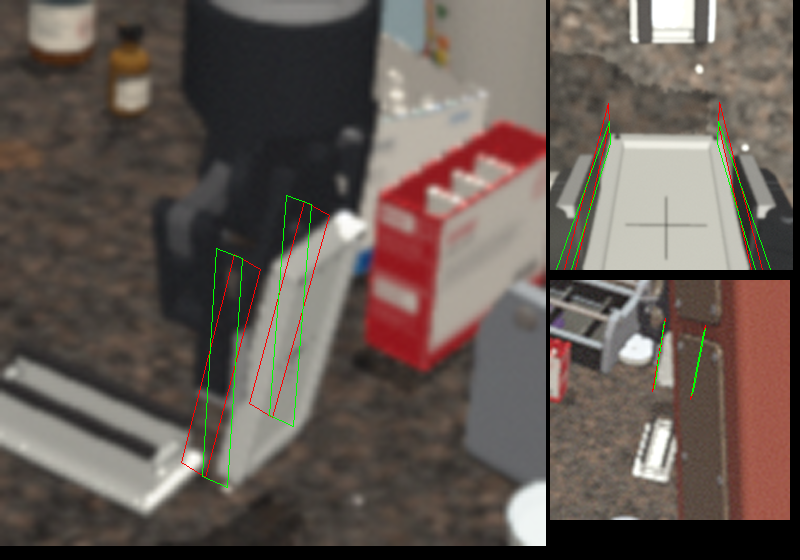

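```bash
python3 - <<'E'
from h import *
from scipy.optimize import least_squares
p,r,s=tool(); cs=arm.camera("side"); cw=arm.camera("wrist"); print(p.round(4),s["opening"])
K=lambda u,v:(320+u/4.2,200+v/4.2); W=lambda u,v:(230+(u-550)/1.35,130+v/1.35)
obs=[(cs,0,-.006,-.027,K(228,488)),(cs,0,-.006,.027,K(300,428)),(cs,-.11,-.006,.027,K(353,222)),(cw,0,.006,.027,W(719,136)),(cw,0,.006,-.027,W(612,136))]
def f(x):
    t,a,dx,off=x; ex=np.array([-np.cos(t),np.sin(t),0]); n=np.array([-np.sin(t),-np.cos(t),0])
    e=[project(c,p+r@(np.array([dx,-off,z])+ex*(a+l)+n*k))-o for c,l,k,z,o in obs]; return np.concatenate(e)
for off in (.028,):
    g=least_squares(lambda x:f([x[0],x[1],x[2],off]),[1.4,.06,.005]); print(np.degrees(g.x[0]),g.x[1:],g.fun.round(1))
E
```

```text
[ 0.4543 -0.3979  0.0749] 0.599676961581202
82.57567724539103 [0.05906327 0.01312752] [ 2.9  0.3  1.6 -0.1  0.7 -1.  -0.  -0.9 -1.8 -0.8]
```

```bash
python3 - <<'E'
from h import *
x=np.load("bench.npy"); M=R.from_euler('z',x[2]).as_matrix(); b=lambda q:M@np.array(q)+[x[0],x[1],0]
c=arm.camera("side")
for q in [(-.03,-.19,.015),(.03,-.19,.015),(-.03,-.148,.015),(-.042,-.148,.023),(-.036,-.139,.048),(.036,-.139,.048)]: print(q,((project(c,b(q))-[260,160])*4).round(0), project(c,b(q)).round(1))
o=c["color"]; g=cv2.cvtColor(o,cv2.COLOR_BGR2GRAY)
# white rail-end blob in side image
k=(g>175).astype(np.uint8); k[:, :250]=0; k[:,300:]=0; k[:220]=0;k[260:]=0
ct=max(cv2.findContours(k,0,1)[0],key=cv2.contourArea); print(cv2.approxPolyDP(ct,1.5,True)[:,0].tolist())
E
```

```text
(-0.03, -0.19, 0.015) [ 39. 355.] [269.7 248.9]
(0.03, -0.19, 0.015) [131. 330.] [292.7 242.6]
(-0.03, -0.148, 0.015) [ 10. 325.] [262.4 241.3]
(-0.042, -0.148, 0.023) [-10. 318.] [257.6 239.6]
(-0.036, -0.139, 0.048) [ -8. 272.] [257.9 228.1]
(0.036, -0.139, 0.048) [100. 246.] [285.1 221.5]
[[265, 244], [272, 252], [276, 251], [279, 247], [293, 246], [292, 243], [289, 243], [288, 239], [283, 237], [269, 240], [270, 242]]
```

```bash
python3 -m pendant '[[0,-0.02,0,0,1],[0,-0.025,0,0,1],[-0.015,0,0,0,1],[-0.03,0,0,4,1],[-0.04,0,0,5,1],[-0.045,0,0,5,1],[-0.045,0,0.01,5,1],[-0.045,0,0.01,2,1],[-0.04,0,0.01,0,1],[-0.03,0,0.01,0,1],[-0.015,0,0,0,1],[0,0,0,0,1]]'
python3 - <<'E'
from h import *
x=np.load("bench.npy"); p,r,s=tool(); print(p,"zang",np.degrees(np.arctan2(r[1,2],r[0,2])),s["opening"],"bench",M@0 if 0 else R.from_euler('z',-x[2]).apply(p-[x[0],x[1],0]).round(4))
E
```

```text
t: 27.85
position: [0.4801, -0.098, 0.1196]
ee_rot: [0.474, -0.474, 0.525, -0.524]
force: [-0.2, -0.3, -0.0]
opening: 0.606
[ 0.48007627 -0.09797289  0.11956806] zang -5.804957068775964 0.6055417365541617 bench [ 0.028  -0.2221  0.1196]
```

```bash
python3 - <<'E'
from h import *
x=np.load("bench.npy"); c=arm.camera("wrist"); im=c["color"]; g=cv2.cvtColor(im,cv2.COLOR_BGR2GRAY)
# warp to bench plane z=.015: grid x -.08.. .08 , y -.2..0.05 at 1mm ; and at z=.048
def warp(z,nm):
    X,Y=np.meshgrid(np.arange(-.08,.081,.001),np.arange(.06,-.211,-.001)); M=R.from_euler('z',x[2]).as_matrix()
    W=np.stack([X,Y,0*X+z],-1)@M.T+[x[0],x[1],0]; q=(W-c["position"])@rot(c["orientation"])
    return cv2.remap(g,(c["fx"]*q[...,0]/q[...,2]+c["cx"]).astype(np.float32),(c["fy"]*q[...,1]/q[...,2]+c["cy"]).astype(np.float32),cv2.INTER_LINEAR)
a=warp(.015,0); b=warp(.048,0)
for y in (0.02,0,-.03,-.06,-.08): print("rail row",y,[int(i) for i in a[int(round((.06-y)*1000))][20:141:4]])
print("jaw profile z=.048 along y from -.08 to -.19 at x=-.01,0.01 step2")
for xx in(-.02,0.,.02): print(xx,[int(i) for i in b[140:251:3,int(80+xx*1000)]])
print("x profile at slot y=-.125 z.048",[int(i) for i in b[185][20:141:3]])
cv2.imwrite("pics/wz.png",b); cv2.imwrite("pics/w12.png",im)
E
```

```text
rail row 0.02 [0, 0, 0, 0, 0, 0, 0, 0, 0, 0, 0, 0, 0, 0, 0, 0, 0, 0, 0, 0, 0, 0, 0, 0, 0, 0, 0, 0, 0, 0, 0]
rail row 0 [0, 0, 0, 0, 0, 0, 0, 0, 0, 0, 0, 0, 0, 0, 0, 0, 0, 0, 0, 0, 0, 0, 0, 0, 0, 0, 0, 0, 0, 0, 0]
rail row -0.03 [0, 0, 0, 0, 0, 0, 0, 0, 0, 0, 0, 0, 0, 0, 0, 0, 0, 0, 0, 0, 0, 0, 0, 0, 0, 0, 0, 0, 0, 0, 0]
rail row -0.06 [0, 0, 0, 0, 0, 0, 0, 0, 0, 0, 0, 0, 0, 0, 0, 0, 0, 0, 0, 0, 0, 0, 0, 0, 0, 0, 0, 0, 0, 0, 0]
rail row -0.08 [79, 62, 58, 74, 80, 91, 87, 92, 88, 193, 205, 225, 241, 242, 242, 242, 242, 242, 242, 242, 242, 242, 242, 239, 60, 68, 83, 85, 68, 57, 118]
jaw profile z=.048 along y from -.08 to -.19 at x=-.01,0.01 step2
-0.02 [79, 79, 83, 94, 98, 92, 81, 75, 114, 125, 182, 127, 123, 65, 110, 103, 102, 110, 159, 170, 128, 120, 92, 70, 78, 78, 71, 71, 69, 78, 89, 102, 95, 86, 73, 59, 74]
0.0 [242, 242, 242, 243, 242, 242, 242, 242, 133, 134, 181, 127, 121, 78, 123, 122, 119, 126, 160, 179, 132, 123, 141, 228, 243, 243, 243, 243, 243, 242, 243, 243, 243, 243, 228, 78, 79]
0.02 [242, 242, 242, 241, 242, 242, 242, 242, 131, 143, 178, 126, 118, 90, 126, 127, 120, 125, 161, 185, 132, 125, 154, 236, 243, 243, 243, 243, 243, 243, 243, 243, 243, 243, 217, 60, 92]
x profile at slot y=-.125 z.048 [103, 85, 79, 75, 54, 61, 69, 105, 201, 175, 160, 157, 147, 71, 120, 120, 120, 120, 120, 121, 122, 122, 123, 123, 124, 125, 126, 126, 127, 127, 122, 85, 136, 147, 179, 124, 84, 90, 93, 99, 106]
```

```bash
python3 -m pendant '[[-0.02,0,-0.005,0,1],[-0.03,0,-0.0095,0,1],[-0.03,0,-0.01,0,1],[-0.016,0,0,0,1],[-0.008,0,0,0,1],[0,0.015,0,0,1],[0,0.015,0,0,1],[0,0.01,0,0,1],[0,0.006,0,0,1],[0,0,0,0,1]]'
cat > b.py <<'E'
from h import *
x=np.load("bench.npy"); p,r,s=tool(); print(s["t"],"bench",R.from_euler('z',-x[2]).apply(p-[x[0],x[1],0]).round(4),np.round(s["force"],1),s["opening"].__round__(3))
for n in("side","scene"):
    c=arm.camera(n)
    for d in arm.regions_of("screen",n)[:1]:
        m=d["pixels"].astype(np.uint8); ct=max(cv2.findContours(m,0,1)[0],key=cv2.contourArea)
        print(n,round(d["confidence"],2),m.sum(),cv2.approxPolyDP(ct,2.5,True)[:,0].tolist())
    M=R.from_euler('z',x[2]).as_matrix()
    # ideal seated screen corners
    print(" ideal",[project(c,M@np.array([.0035+a,-.1235+b,z])+[x[0],x[1],0]).round(0).tolist() for b in(-.006,.006) for z in(.048,.133) for a in(-.027,.027)])
E
python3 b.py
```

```text
t: 29.15
position: [0.4673, 0.0069, 0.0739]
ee_rot: [0.473, -0.474, 0.525, -0.525]
force: [-0.2, -0.4, -0.7]
opening: 0.605
29.15 bench [ 0.0044 -0.1191  0.0739] [-0.2 -0.4 -0.7] 0.605
 ideal [[261.0, 225.0], [281.0, 220.0], [259.0, 193.0], [280.0, 189.0], [259.0, 223.0], [279.0, 219.0], [257.0, 191.0], [278.0, 187.0]]
scene 0.49 200 [[321, 232], [318, 247], [333, 255], [327, 237]]
 ideal [[336.0, 255.0], [320.0, 246.0], [336.0, 236.0], [320.0, 226.0], [333.0, 258.0], [318.0, 248.0], [333.0, 238.0], [317.0, 229.0]]
```

```bash
python3 -m pendant '[[0,0.005,0,0,1],[0,0.004,0,0,1],[0,0.004,0,0,1],[0,0,0,0,1]]'; python3 -m pendant '[[0,0.003,0,0,1],[0,0,0,0,1]]'; python3 -m pendant '[[0,0.003,0,0,1],[0,0,0,0,1]]'; python3 b.py
```

```text
t: 29.85
position: [0.467, 0.0071, 0.0607]
ee_rot: [0.473, -0.474, 0.525, -0.525]
force: [-1.5, -0.4, -1.1]
opening: 0.599
t: 30.1
position: [0.4673, 0.0071, 0.0579]
ee_rot: [0.474, -0.474, 0.525, -0.525]
force: [0.4, -0.9, -1.6]
opening: 0.606
t: 30.35
position: [0.4672, 0.0071, 0.0549]
ee_rot: [0.474, -0.474, 0.525, -0.525]
force: [0.4, -1.1, -1.2]
opening: 0.607
30.35 bench [ 0.0043 -0.1189  0.0549] [ 0.4 -1.1 -1.2] 0.607
side 0.88 742 [[281, 190], [262, 195], [261, 226], [281, 222]]
 ideal [[261.0, 225.0], [281.0, 220.0], [259.0, 193.0], [280.0, 189.0], [259.0, 223.0], [279.0, 219.0], [257.0, 191.0], [278.0, 187.0]]
scene 0.72 164 [[322, 235], [319, 249], [333, 258]]
 ideal [[336.0, 255.0], [320.0, 246.0], [336.0, 236.0], [320.0, 226.0], [333.0, 258.0], [318.0, 248.0], [333.0, 238.0], [317.0, 229.0]]
```

```bash
python3 -m pendant '[[0,0.002,0,0,1],[0,0.002,0,0,1],[0,0,0,0,1]]'; python3 -m pendant '[[-0.003,0,0,0,1],[0,0,0,0,1]]';python3 -m pendant '[[-0.003,0,0,0,1],[0,0,0,0,1]]'; python3 b.py
```

```text
t: 30.92
position: [0.4677, 0.007, 0.0523]
ee_rot: [-0.474, 0.473, -0.525, 0.525]
force: [-5.7, 0.1, 21.6]
opening: 0.604
t: 31.18
position: [0.4678, 0.008, 0.0523]
ee_rot: [-0.472, 0.475, -0.524, 0.527]
force: [-5.9, -9.9, 19.8]
opening: 0.607
t: 31.42
position: [0.4681, 0.0089, 0.0523]
ee_rot: [-0.471, 0.475, -0.523, 0.528]
force: [-6.5, -18.3, 19.0]
opening: 0.604
31.425 bench [ 0.0049 -0.117   0.0523] [ -6.5 -18.3  19. ] 0.604
side 0.68 746 [[281, 190], [261, 194], [262, 227], [282, 222]]
 ideal [[261.0, 225.0], [281.0, 220.0], [259.0, 193.0], [280.0, 189.0], [259.0, 223.0], [279.0, 219.0], [257.0, 191.0], [278.0, 187.0]]
scene 0.44 161 [[322, 237], [318, 251], [328, 256], [329, 246]]
 ideal [[336.0, 255.0], [320.0, 246.0], [336.0, 236.0], [320.0, 226.0], [333.0, 258.0], [318.0, 248.0], [333.0, 238.0], [317.0, 229.0]]
```

```bash
python3 -m pendant '[[0.001,-0.002,0,0,1],[0,0,0,0,0.6],[0,0,0,0,0.2],[0,0,0,0,0],[0,0,0,0,0],[0,0,0,0,0],[0,0,0,0,0]]'; python3 b.py
```

```text
t: 32.5
position: [0.4679, 0.0122, 0.0531]
ee_rot: [0.474, -0.474, 0.525, -0.525]
force: [-0.2, -0.5, 0.2]
opening: 0.996
32.5 bench [ 0.0044 -0.1138  0.0531] [-0.2 -0.5  0.2] 0.996
side 0.8 677 [[285, 194], [264, 197], [261, 228], [282, 220]]
 ideal [[261.0, 225.0], [281.0, 220.0], [259.0, 193.0], [280.0, 189.0], [259.0, 223.0], [279.0, 219.0], [257.0, 191.0], [278.0, 187.0]]
scene 0.48 202 [[321, 238], [320, 251], [333, 259], [333, 248]]
 ideal [[336.0, 255.0], [320.0, 246.0], [336.0, 236.0], [320.0, 226.0], [333.0, 258.0], [318.0, 248.0], [333.0, 238.0], [317.0, 229.0]]
```

```bash
cat > t.py <<'E'
from h import *
from scipy.optimize import minimize
x=np.load("bench.npy"); M=R.from_euler('z',x[2]).as_matrix(); 
def hull(c,phi,dy,dx,zb=.023):
    q=[]
    for z in(.025,.110):
        for k in(-.006,.006):
            for a in(-.027,.027):
                y=k*np.cos(phi)-z*np.sin(phi); zz=zb+z*np.cos(phi)+k*np.sin(phi)+abs(np.sin(phi))*.006
                q.append(project(c,M@np.array([.0035+dx+a,-.1235+dy+y,zz])+[x[0],x[1],0]))
    return cv2.convexHull(np.array(q,np.float32))
for n in("side","scene"):
    c=arm.camera(n); ds=arm.regions_of("screen",n)
    if not ds: continue
    m=ds[0]["pixels"]; dark=cv2.cvtColor(c["color"],cv2.COLOR_BGR2GRAY)<70
    best=[]
    for ph in range(-16,17,2):
        for dy in(-.004,-.002,0,.002,.004):
            for dx in(-.004,-.002,0,.002,.004):
                k=np.zeros(m.shape,np.uint8); cv2.fillPoly(k,[np.round(hull(c,np.radians(ph),dy,dx)*16).astype(np.int32)],1,shift=4); k=k>0
                best.append(((k&m).sum()/((k&~dark)|m).sum(),ph,dy,dx))
    best.sort(reverse=True); print(n,round(ds[0]["confidence"],2),m.sum(),[(round(float(b[0]),3),)+b[1:] for b in best[:6]])
    ct=max(cv2.findContours(m.astype(np.uint8),0,1)[0],key=cv2.contourArea); print(cv2.approxPolyDP(ct,2,True)[:,0].tolist())
E
python3 -m pendant '[[0,-0.04,0,0,0],[0,-0.05,0,0,0],[0,-0.03,0,0,1],[0,0,0,0,1]]'; python3 t.py
```

```text
t: 33.2
position: [0.4695, 0.0119, 0.1753]
ee_rot: [-0.475, 0.473, -0.524, 0.526]
force: [0.3, 0.4, -0.3]
opening: 0.609
side 0.98 680 [(0.907, 16, -0.002, 0), (0.905, 16, -0.002, -0.002), (0.899, 16, 0, 0.002), (0.899, 16, -0.002, 0.002), (0.898, 16, 0, -0.002), (0.894, 14, -0.004, 0)]
[[284, 193], [264, 197], [261, 227], [282, 222]]
scene 0.76 537 [(0.816, 12, 0.004, -0.002), (0.799, 10, 0.004, -0.002), (0.798, 14, 0.004, 0), (0.793, 16, 0.004, 0), (0.787, 8, 0.002, -0.002), (0.785, 14, 0.004, 0.002)]
[[325, 223], [319, 251], [334, 259], [341, 231], [336, 227], [328, 229]]
```

```bash
python3 -m pendant '[[0.02,0,0,0,1],[0.04,0,0,0,1],[0.006,0.02,0,0,1],[0,0.03,0,0,1],[0,0.013,0,0,1],[-0.012,0,0,0,1],[-0.006,0,0,0,1],[-0.005,0,0,0,1],[-0.005,0,0,0,1],[-0.003,0,0,0,1],[0,0,0,0,1]]'; python3 t.py; python3 b.py | head -1
```

```text
t: 34.78
position: [0.4643, -0.0226, 0.1102]
ee_rot: [-0.474, 0.474, -0.525, 0.525]
force: [0.8, 0.7, -0.2]
opening: 0.005
side 0.97 645 [(0.804, 8, -0.004, -0.002), (0.8, 8, 0, 0), (0.798, 6, -0.004, 0), (0.797, 4, -0.004, -0.004), (0.796, 6, -0.004, -0.002), (0.795, 6, 0, 0)]
[[266, 191], [260, 193], [262, 227], [282, 221], [281, 200], [273, 201]]
scene 0.9 475 [(0.869, 2, 0.004, -0.002), (0.863, 4, 0.004, -0.002), (0.86, 2, 0.004, -0.004), (0.855, 4, 0.004, 0), (0.851, 4, 0.004, -0.004), (0.845, 2, 0.002, 0)]
[[321, 226], [318, 250], [334, 259], [336, 234]]
34.975 bench [ 0.0044 -0.1491  0.1101] [-0.8 -0.1 -0. ] -0.004
```

```bash
python3 -m pendant '[[-0.002,0,0,0,1],[0,0,0,0,1],[0.015,0,0,0,1],[0.02,0,0,0,1],[0,-0.05,0,0,1],[0,-0.03,0,0,1]]'; python3 t.py
```

```text
t: 35.92
position: [0.4611, -0.0569, 0.1919]
ee_rot: [-0.474, 0.473, -0.525, 0.526]
force: [1.5, -0.2, -0.2]
opening: -0.003
side 0.63 750 [(0.921, 6, -0.002, 0), (0.92, 4, -0.004, -0.004), (0.916, 8, 0, 0), (0.911, 8, 0.002, 0.002), (0.907, 8, -0.002, 0), (0.906, 8, 0.002, -0.002)]
[[280, 189], [260, 194], [262, 227], [280, 221]]
scene 0.67 485 [(0.922, 2, 0.004, -0.002), (0.897, 2, 0.004, 0), (0.892, 4, 0.004, 0.002), (0.883, 2, 0.002, 0), (0.883, 2, 0.002, -0.002), (0.883, 2, 0.004, -0.004)]
[[320, 227], [318, 250], [333, 260], [336, 235]]
```

```bash
python3 -m pendant '[[-0.02,-0.02,0,0,0],[-0.04,-0.02,0,0,0],[-0.04,0,0,0,0],[-0.04,0,0,0,0],[-0.02,0,0,0,0],[0,0,0,0,0]]'
python3 - <<'E'
from h import *
x=np.load("bench.npy"); M=R.from_euler('z',x[2]).as_matrix(); p,r,s=tool(); toB=lambda w:(np.array(w)-[x[0],x[1],0])@M
print(s["t"],toB(p).round(4))
for n in("wrist","scene","side"):
    c=arm.camera(n); cv2.imwrite(f"pics/{n}20.png",c["color"])
    for d in arm.recognise("shutter_tab",n)[:2]: print(n,"rec",toB(d["position"]).round(4),round(d["confidence"],2))
    for d in arm.regions_of("shutter_tab",n)[:1]:
        m=d["pixels"]; v,u=np.nonzero(m); print(n,"reg",round(d["confidence"],2),m.sum(),u.min(),u.max(),v.min(),v.max())
        g=cv2.cvtColor(c["color"],cv2.COLOR_BGR2GRAY)
        # black top face: dark pixels in the mask
        k=(m&(g<60)).astype(np.uint8)
        if k.sum():
            ct=max(cv2.findContours(k,0,1)[0],key=cv2.contourArea)[:,0]
            q=np.array([toB(onplane(c,a,b,.154))[:2] for a,b in ct]); print("  dark",k.sum(),"x",np.percentile(q[:,0],[1,99]).round(4),"y",np.percentile(q[:,1],[1,99]).round(4))
E
```

```text
t: 36.88
position: [0.4766, 0.1043, 0.2287]
ee_rot: [0.474, -0.475, 0.525, -0.524]
force: [-0.2, -0.4, -0.2]
opening: 0.998
36.875 [ 0.0035 -0.0213  0.2287]
wrist rec [0.0067 0.0718 0.1493] 0.87
wrist rec [0.0037 0.0706 0.0838] 0.31
wrist reg 0.9 1107 305 393 56 93
  dark 301 x [-0.0028  0.0072] y [0.0684 0.0906]
scene rec [-0.0064  0.0831  0.145 ] 0.43
side rec [0.0032 0.0841 0.0814] 0.71
side rec [-0.0155  0.0751  0.0441] 0.34
side reg 0.62 288 232 263 159 192
  dark 209 x [-0.0889 -0.0388] y [-0.1398 -0.0699]
```

```bash
python3 -m pendant '[[-0.02,0,-0.001,0,0],[-0.04,0,0,0,0],[-0.03,0.01,0,0,0],[-0.008,0.03,0,0,0],[0,0.03,0,0,0],[0,0.022,0,0,0],[0,0.015,0,0,0],[0,0.005,0,0,0],[0,0,0,0,0]]'; python3 - <<'E'
from h import *
x=np.load("bench.npy"); M=R.from_euler('z',x[2]).as_matrix(); p,r,s=tool(); toB=lambda w:(np.array(w)-[x[0],x[1],0])@M
print(s["t"],toB(p).round(4),np.round(s["force"],1))
c=arm.camera("wrist"); cv2.imwrite("pics/w21.png",c["color"])
for d in arm.regions_of("shutter_tab","wrist")[:1]:
    m=d["pixels"]; v,u=np.nonzero(m); print(round(d["confidence"],2),m.sum(),u.min(),u.max(),v.min(),v.max())
    g=cv2.cvtColor(c["color"],cv2.COLOR_BGR2GRAY); k=(m&(g<60)).astype(np.uint8)
    if k.sum():
        ct=max(cv2.findContours(k,0,1)[0],key=cv2.contourArea)[:,0]; print(cv2.boundingRect(ct))
        q=np.array([toB(onplane(c,a,b,.154))[:2] for a,b in ct]); print("  dark",k.sum(),"x",np.percentile(q[:,0],[1,50,99]).round(4),"y",np.percentile(q[:,1],[1,99]).round(4))
print("grip centre px",[project(c,p+r@[a,-.039,0]).round(0).tolist() for a in(-.011,0,.011)])
E
```

```text
t: 38.45
position: [0.4866, 0.2011, 0.1184]
ee_rot: [-0.474, 0.473, -0.525, 0.525]
force: [0.2, 0.4, -0.5]
opening: 0.998
38.45 [0.0034 0.0761 0.1184] [ 0.2  0.4 -0.5]
0.77 1859 299 327 229 301
grip centre px [[315.0, 272.0], [315.0, 293.0], [315.0, 314.0]]
```

```bash
python3 -m pendant '[[-0.004,0,-0.0008,0,0.4],[0,0,0,0,0.7],[0,0,0,0,0.85],[0,0,0,0,1],[0,0,0,0,1],[0,0,0,0,1]]'; python3 -m pendant '[[0,0,0,0,1],[0,0,0,0,1]]'; python3 b.py | head -1
```

```text
t: 39.3
position: [0.4858, 0.2053, 0.1183]
ee_rot: [0.474, -0.474, 0.525, -0.525]
force: [-3.2, 1.2, 4.1]
opening: 0.127
t: 39.55
position: [0.4858, 0.2053, 0.1182]
ee_rot: [0.474, -0.474, 0.525, -0.525]
force: [-2.0, 0.2, 4.5]
opening: 0.133
39.55 bench [0.0022 0.0801 0.1182] [-2.   0.2  4.5] 0.133
```

```bash
python3 -m pendant '[[0,0,0.002,0,1],[0,0,0,0,1]]'; python3 b.py | head -1;  python3 -m pendant '[[0,0,0.004,0,1],[0,0,0.005,0,1],[0,0,0.005,0,1],[0,0,0,0,1]]'; python3 b.py | head -1
```

```text
t: 40.0
position: [0.4878, 0.2051, 0.1183]
ee_rot: [0.474, -0.474, 0.525, -0.525]
force: [-3.7, 0.1, 6.1]
opening: 0.128
40.0 bench [0.0042 0.0801 0.1183] [-3.7  0.1  6.1] 0.128
t: 40.7
position: [0.501, 0.2038, 0.1182]
ee_rot: [0.473, -0.474, 0.526, -0.524]
force: [-7.2, 1.8, 8.4]
opening: 0.128
40.7 bench [0.0175 0.0803 0.1182] [-7.2  1.8  8.4] 0.128
```

```bash
python3 -m pendant '[[0,0,0.003,0,1],[0,0,0.002,0,1],[0,0,0,0,1],[0,0,0,0,1]]'; python3 - <<'E'
from h import *
x=np.load("bench.npy"); M=R.from_euler('z',x[2]).as_matrix(); toB=lambda w:(np.array(w)-[x[0],x[1],0])@M
for i in range(4):
    c=arm.camera("wrist"); p,r,s=tool(); print(s["t"],toB(p).round(4),(np.array(s["force"])@M).round(1))
for d in arm.regions_of("shutter_tab","wrist")[:1]:
    v,u=np.nonzero(d["pixels"]); print(d["confidence"],u.min(),u.max(),"grip px",project(c,p+r@[0,-.039,0]))
E
python3 t.py
```

```text
t: 41.4
position: [0.5054, 0.2034, 0.1182]
ee_rot: [0.473, -0.474, 0.526, -0.524]
force: [-8.3, 1.7, 9.6]
opening: 0.127
41.45 [0.0218 0.0803 0.1182] [-8.   1.   9.6]
41.5 [0.0218 0.0803 0.1182] [-9.   0.3  9.7]
41.55 [0.0218 0.0803 0.1182] [-8.6  1.2  9.1]
41.6 [0.0219 0.0803 0.1182] [-8.5  0.6  9.5]
0.68 304 327 grip px [315.41074013 293.37165141]
side 0.84 773 [(0.929, 4, -0.004, -0.004), (0.917, 6, -0.002, 0), (0.913, 8, -0.004, -0.002), (0.911, 6, -0.004, -0.004), (0.911, 8, 0, 0), (0.911, 8, 0.002, 0.002)]
[[280, 189], [260, 193], [262, 227], [281, 222]]
scene 0.96 448 [(0.905, 2, 0.004, -0.002), (0.903, 2, 0.004, -0.004), (0.899, 2, 0.004, 0), (0.881, 0, 0.004, -0.002), (0.88, 0, 0.002, 0), (0.875, 4, 0.004, 0.002)]
[[321, 227], [318, 249], [333, 258], [335, 235]]
```

```bash
python3 -m pendant '[[0,0,0.0006,0,1],[0,0,0,0,1]]'; python3 - <<'E'
from h import *
for n in("scene","side"):
    c=arm.camera(n)
    for t in ["petri_1","reagent_amber","immersion_oil","stain_violet"]: print(n,t,[(np.round(d["position"],3).tolist(),round(d["confidence"],2)) for d in arm.recognise(t,n)[:2]])
p,r,s=tool(); print(s["t"],p.round(4),np.round(s["force"],1))
arm.job_done()
E
```

```text
t: 42.1
position: [0.5059, 0.2034, 0.1182]
ee_rot: [0.473, -0.474, 0.526, -0.524]
force: [-8.9, 2.1, 9.6]
opening: 0.125
scene petri_1 [([0.391, -0.137, 0.017], 0.59)]
scene reagent_amber []
scene immersion_oil [([0.669, -0.045, 0.036], 0.43), ([0.393, -0.14, 0.014], 0.31)]
scene stain_violet [([0.733, 0.107, 0.064], 0.67)]
side petri_1 [([0.39, -0.152, 0.013], 0.65)]
side reagent_amber [([0.68, 0.029, 0.051], 0.73), ([0.669, -0.06, 0.025], 0.44)]
side immersion_oil [([0.668, -0.063, 0.024], 0.66)]
side stain_violet [([0.741, 0.095, 0.091], 0.53)]
42.6 [0.5059 0.2033 0.1182] [-9.2  2.3 10.4]
the job is handed in; nothing more can be done
```

I stood the screen upright in the holder slot and let go of it. The shutter is held at about half travel. I handed the job in at 42.6 s with the gripper still holding the tab.

**What went differently**
- **First grasp:** it missed. The fingertips sit about 20 mm higher relative to the TCP than stated, so I corrected for that and gripped again.
- **Standing the screen up:** the tool can only point down, so I turned the screen in the grip by pressing it on the cradle's edge and then its end. It slipped several millimetres in the pads.
- **After release:** the screen leaned about 14° in the slot. I pushed it upright with closed fingers.

**Last checks**
- **Screen:** its outline in both cameras matches a fully seated screen to about 1–2 px. The scene camera fit gives a tilt of 0–2°. The side camera fit gives 4–6° but was ambiguous, though its corner points agree with upright.
- **Shutter:** travel from the arm's position is about 20 mm. The spring pushes back at about 9 N, as expected at half travel, and travel never went past that point. I did not read the pointer against the mark directly, because I had used all the pictures I could view.
- **Dish and bottles:** the dish and all three bottles were still where they started, within detection error. The scene camera missed the amber bottle, but the side camera found it in place.
- **Forces:** the highest wrist force I read was about 35 N, taken at the end of each move.

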